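# Clear the eyelet punch's waste wells and test-fire it

### The job

The eyelet punch is being cleared for the night: with the T-handled hook, fish every waste cup that is there out of its deep well by the wire loop (fingers must not take hold of a cup in its well), stand the cups upright in the loose tray, and hang the hook back in its rack. With all that done, prove the punch free: pull the striker's knob up until its sear catches, let go so that it stays up by itself, then press the trip lever so that it fires, and let the lever go. Leave the hammer, the cone of thread and the glue bottle where they are.

Things in the scene. Friction and masses are not known exactly. Their poses are not given: they have to be found in the camera images.
- punch: Eyelet punch, fixed, grey, place and yaw vary. Origin on the bench under the middle of its bed; z up, y along the row of wells towards the column, x across (away from the robot at yaw 0). Bed: block 96 (x) x 250 (y) x 115 mm high. Column at y = +200 mm: 100 x 90 mm at the foot, head 80 x 80 mm, head top 165 mm high, joined to the bed by a 24 mm foot.
- well1 (a point): Mouth centre, at the bed's top (115 mm high), of the first of four round vertical waste wells, at punch y = -90 mm, x = 0; the others are at y = -30, +30, +90 mm. Each is 48 mm wide and 107 mm deep, floor flat, 8 mm above the bench. Axes as the punch's.
- striker (a joint): Lift of the striker in m: 0 down (at rest, fired), about 0.025 when caught on its sear, stop at 0.034. A spring pulls it down with 4 N at rest, 12.5 N at the stop (plus 2 N weight). Lifted past 0.029 and let go, it settles on the sear; let go below 0.024, it drops back.
- striker_knob (a point): Centre of the striker's black round upright knob, 25 mm in diameter, 28 mm high, on a 14 mm steel rod out of the column's head; centre 206 mm above the bench when down. Rises with the striker.
- trip (a joint): Angle of the trip lever in rad: 0 free (sprung up), 0.42 fully down. Pressed to about 0.15 to 0.25 it frees the caught striker; takes a few newtons at the pad. The striker's cone pushes it down for a moment as it passes.
- trip_pad (a point): Middle of the top of the trip lever's square black pad, 28 x 28 mm, 100 mm from the striker's axis on the punch's -x side, about 94 mm above the bench when free, nothing below it. It travels down up to 34 mm, about a hinge 82 mm behind it (punch +x) and 14 mm lower.
- rack: Plywood hook rack, fixed, place and yaw vary. Origin under its middle. Foot 90 (x) x 140 (y) x 12 mm; two posts (40 mm in x, 12 mm in y) at y = -44 and +44 mm, tops 130 mm above the bench, each with two lips that slope outwards, making a slot 27 mm wide at the bottom and 13 mm deep; the hook's bar lies across both posts along y.
- rack_seat (a point): Where the centre of the hook's bar is when it hangs in the rack, 141 mm above the bench, half-way between the posts; axes as the rack's (bar along y, hook point towards +x at the start).
- hook_grip (a point): Centre of the wooden bar, 20 (x) x 96 (y) x 22 mm (z up), of the loose T-handled hook (120 g), hung in the rack. A 5 mm round steel shank runs down from it to 110 mm below this point, bends level to +x for 10 mm, then up 8 mm (centre lines); tip top 99.5 mm, underside 112.5 mm below this point; gap between shank and tip 5 mm.
- tray: Loose grey square tray, 166 x 166 x 20 mm, walls and floor 5 mm, 0.6 kg. Origin: centre of its underside, z up; place and yaw vary.
- hammer: Bystander: hammer lying on the bench, 260 mm long, handle to its -x.
- cone: Bystander: standing black cone of thread, 60 mm wide at its foot, 115 mm high; origin under its centre.
- glue: Bystander: white glue bottle with a blue cap, 56 mm wide, 140 mm high; origin under its centre.
- cup1_loop (a point): Top of the loop (wire centre) of an aluminium waste cup, 38 mm wide, 24 mm high, about 60 g, in the well at punch y = -90 mm, or absent. Stiff fixed bail of 3.6 mm wire in the cup's y-z plane: upright at y = -16.5 and +16.5 mm to 34 mm above the cup's underside, then sloping to this peak, 54 mm above it; cup x passes level through the loop. In a well the peak is 53 mm below the bed's top.
- cup2_loop (a point): Top of the loop (wire centre) of an aluminium waste cup, 38 mm wide, 24 mm high, about 60 g, in the well at punch y = -30 mm, or absent. Stiff fixed bail of 3.6 mm wire in the cup's y-z plane: upright at y = -16.5 and +16.5 mm to 34 mm above the cup's underside, then sloping to this peak, 54 mm above it; cup x passes level through the loop. In a well the peak is 53 mm below the bed's top.
- cup3_loop (a point): Top of the loop (wire centre) of an aluminium waste cup, 38 mm wide, 24 mm high, about 60 g, in the well at punch y = 30 mm, or absent. Stiff fixed bail of 3.6 mm wire in the cup's y-z plane: upright at y = -16.5 and +16.5 mm to 34 mm above the cup's underside, then sloping to this peak, 54 mm above it; cup x passes level through the loop. In a well the peak is 53 mm below the bed's top.
- cup4_loop (a point): Top of the loop (wire centre) of an aluminium waste cup, 38 mm wide, 24 mm high, about 60 g, in the well at punch y = 90 mm, or absent. Stiff fixed bail of 3.6 mm wire in the cup's y-z plane: upright at y = -16.5 and +16.5 mm to 34 mm above the cup's underside, then sloping to this peak, 54 mm above it; cup x passes level through the loop. In a well the peak is 53 mm below the bed's top.
There are look-alikes about, which are no part of the job. There is more than one size of the part that bears hook_grip; the job needs the largest.

How it is judged:
By the outcome, as a careful person would: the job done as asked, in the order asked, and still so for the second after the job is handed in, with the robot touching nothing.
Of cup1, cup2, cup3, cup4 only 2 to 4 are there at a start; the rules pass over those that are not, and their reading is None.
At some moment in a run one of tray may be knocked a few centimetres aside while the robot is not near it.
It also fails if it takes over 210 s, if anything falls off the work surface, if the arm or the gripper's body presses on something with over 40 N, if the wrist force passes 120 N, or if a joint passes its speed limit or range.

### The arm

A 7-joint arm with a two-finger parallel gripper is mounted at the origin on the work surface. World frame = base frame: x ahead of the robot, y to its left, z up, the work surface at z = 0. Lengths are in mm, angles in rad, forces in N, time in s.
With the tool pointing down it reaches from about 375 to 925 mm from the base axis. Payload 3.1 kg.
Tool frame: the origin (TCP) lies between the finger pads; the fingertips stand 14 mm ahead of it and the grasp point (between the pads) lies 5 mm behind it; z points along the fingers, y is the direction in which the jaws open and shut (so a half turn about z gives the same grasp; the last joint's range is limited). The gripper opens to 85 mm and grips with 20 to 120 N. Pads are 22 mm wide; open, the fingers measure 114 mm over their backs; the gripper's body (76 mm by 85 mm) begins 54 mm behind the grasp point. The pads swing forward as they close: fully open they stand 13 mm farther back than shut.
Start: joints at [1.118, 0.383, 0.044, 1.598, -0.018, 1.161, -0.05], TCP at [225.831, -609.511, 245.269] pointing down, gripper open.
Joint ranges: [-2.61, 2.61], [-0.41, 2.15], [-1.48, 1.57], [0, 2.5], [-1.57, 4.71], [0.05, 1.97], [-2.85, 2.85]. Speed limits (rad/s): [2.79, 2.79, 3.14, 3.14, 3.14, 3.14, 3.14].

### API

Orientations are given as a unit quaternion [x, y, z, w].
In Python, from station import bot, vision, nets gives the robot as it stands.
- The arm moves only by the tool servo_tool, never from a script. Its argument "steps" is a list of rows, each a list of 4 numbers: the shift along the tool's x, y, z in m, then the turn about the tool's z in rad. In form: [[x, y, z, turn], ...]. A call has 1 to 20 rows; each row is the pose to reach, as a shift and turn from the pose commanded when the call began, along the tool's axes at that moment; what a row does not reach only later rows make up. A row lasts 1/10 s, in which the tool goes at most 50 mm and 8.59 degrees, less where a joint would pass 70% of its speed; a pose out of reach is approached as far as the arm can. A call with a gripper value outside its range is refused whole. "grip" is the opening, from -1 (shut) to 1 (fully open), so that 0 is half open, set as the call begins (left out, the last holds). The fingers move at their own pace and stop on an object; "grip_force" is the grip in N (left out, the last holds). Time passes only in rows, so rows that repeat a pose let the fingers close. It gives the time, the measured TCP pose, the force and the opening at its end, in the units of the state.
- bot.state(): the state, without advancing time (a new reading comes with each control period).
- vision.get_image(name): name is "scene" or "top" or "wrist"; returns the picture (384x512x3 uint8, blue, green, red); there is no depth.
- vision.get_calibration(name): a dict with "mtx" (3x3 intrinsics, pixels), "view" (4x4, takes a point from world to camera coordinates); the wrist camera has in their place "hand_eye" (4x4, takes a point from camera to tool coordinates, whose origin is the TCP and whose axes are the flange's). Camera axes: x right, y down, z forward; pixel columns grow to the right and rows downward; lengths in mm; the calibration is good to about 2 mm. A picture is of the moment at which its call begins: read the wrist's pose just before it. get_calibration takes no time and is no camera call.
- bot.close_job(): hands the job in, once; it reports no verdict.
Trained networks look in the newest picture that a camera, given by its name, has taken for a name from the list of things; names that differ only in an ending like _2 or _b are one class to them, and where a whole thing is asked for, a point or a joint stands for the part that bears it (a point fixed in the world has none). Each returns a list of dicts, best first, with "p" (0 to 1); they miss things now and then, are a little off and sometimes report something else, mostly with a low value. They report only what shows in the picture. A call takes as long as a camera call. They do not tell look-alikes from the thing itself.
- nets.recognise(label, camera): "xyz" ([x, y, z] in mm, in world coordinates, good to about 4 mm: the middle of the surface that is visible of it).
- nets.trace(label, camera): "region" (384x512 bool, what is visible of it).
- nets.mark_of(label, camera): "xyz" ([x, y, z] in mm, in world coordinates, good to about 4 mm: a listed point, or the origin of a listed thing).
The state is a dict: "time": time; "joints": joint angles; "dq": joint speeds; "tau": joint torques, N m; "eef_pos": TCP position; "tcp_rot": TCP orientation; "contact_force": force on the tool from outside, world axes, zero at the start; "wrist_torque": the same for the moment, N m; "opening": opening from 0.0 (shut) to 1.0 (fully open).
Only numpy, scipy, OpenCV 4.12 (cv2) and the standard library are available. Lean on these libraries where they do the work, as an engineer would, in place of code of your own. Each camera call takes 0.05 s, during which the arm holds its last target. There are 200 camera calls.

## Working session

There is one attempt and no reset: what is moved stays moved. The work goes in short steps, Python scripts to look and compute and a tool call to move; the robot and the scene stay as the last step left them, time stands still between calls to the robot, and variables do not carry over. Pictures are saved under pics/ and viewed, about 12 in all and at most 16, crops included, and the job is handed in when it is done.

Besides the shell and the picture viewer there is one more tool, called after "Request:" as name([rows], argument=value, ...), one row to a line, values as JSON. servo_tool: Moves the arm, as the interface text tells. Its arguments: {"type":"object","properties":{"steps":{"type":"array","items":{"type":"array","items":{"type":"number"}}},"grip":{"type":"number"},"grip_force":{"type":"number"}},"required":["steps"]}

```bash
ls; mkdir -p pics
python3 - <<'E'
from station import bot, vision, nets
import cv2, numpy as np
print(bot.state())
for c in ("scene","top"):
    im=vision.get_image(c); cv2.imwrite(f"pics/{c}0.png",im)
    k=vision.get_calibration(c); print(c,k["mtx"].tolist(),np.round(k["view"],3).tolist())
    for l in ("punch","well1","striker_knob","trip_pad","rack","rack_seat","hook_grip","tray","hammer","cone","glue","cup1_loop","cup2_loop","cup3_loop","cup4_loop"):
        print(l,[(np.round(d["xyz"]).tolist(),round(d["p"],2)) for d in nets.mark_of(l,c)[:4]])
print(vision.get_calibration("wrist"))
E
```

```text
pics
{'time': 0.0, 'joints': array([ 1.1182187 ,  0.38383959,  0.04383158,  1.59962893, -0.01788868,
        1.16121247, -0.04990547]), 'dq': array([-0.0010539 ,  0.00133171,  0.00031733, -0.00073436,  0.0012145 ,
        0.00037899,  0.0002844 ]), 'tau': array([ 2.06949544e-04, -4.33471227e+01,  1.02459077e+00, -2.49516892e+01,
        1.06049734e-02,  1.13804635e-02,  1.68706794e-05]), 'eef_pos': array([ 225.46524477, -608.64416127,  243.85867416]), 'tcp_rot': array([ 9.84299854e-01,  1.76499235e-01, -3.13563996e-04, -1.31100702e-03]), 'contact_force': array([ 0.08312197, -0.27328794, -0.23994445]), 'wrist_torque': array([ 0.01800184, -0.01809894,  0.01555762]), 'opening': 1.0028937858784137}
scene [[420.5167925698338, 0.0, 254.6810433257851], [0.0, 420.5167925698338, 193.1763373572069], [0.0, 0.0, 1.0]] [[0.119, 0.993, 0.021, -52.046], [0.57, -0.051, -0.82, -167.907], [-0.813, 0.11, -0.572, 1686.618], [0.0, 0.0, 0.0, 1.0]]
punch [([604.0, -123.0, 3.0], 0.82)]
well1 [([605.0, -375.0, -2.0], 0.3)]
striker_knob [([594.0, 77.0, 204.0], 0.49)]
trip_pad []
rack [([604.0, -124.0, 6.0], 0
[... 1090 characters left out ...]
02.0, -212.0, 114.0], 0.4)]
cup2_loop [([604.0, -150.0, 60.0], 0.47)]
cup3_loop [([603.0, -214.0, 114.0], 0.73), ([596.0, -97.0, 62.0], 0.39)]
cup4_loop [([594.0, -37.0, 62.0], 0.42)]
{'mtx': array([[288.43323212,   0.        , 256.57437539],
       [  0.        , 288.43323212, 185.53500023],
       [  0.        ,   0.        ,   1.        ]]), 'hand_eye': array([[ 5.82478876e-05, -9.60560843e-01, -2.78069890e-01,
         7.14803803e+01],
       [ 9.99998528e-01,  5.32779590e-04, -1.63095476e-03,
        -4.82747065e-01],
       [ 1.71478124e-03, -2.78069386e-01,  9.60559460e-01,
        -1.27944622e+02],
       [ 0.00000000e+00,  0.00000000e+00,  0.00000000e+00,
         1.00000000e+00]])}
```

View pics/scene0.png

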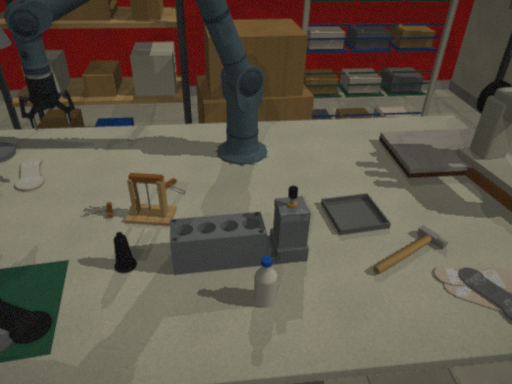

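View pics/top0.png

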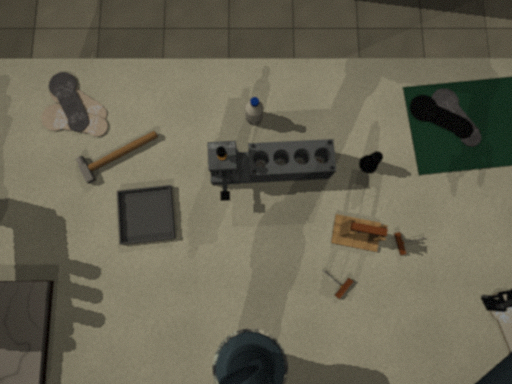

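Scene: hook in the rack at about (147,185) in the scene picture and (368,230) in the top picture. Small hook look-alikes lie at (345,288) and (400,243) in the top picture. The punch wells are at (260–322,155), the knob at (221,152), the pad at (225,195) and the tray at (147,215). The hanging one is the longest by far, so I'll check it close up first.

```bash
cat > h.py <<'E'
from station import bot, vision, nets
import cv2, numpy as np
from scipy.spatial.transform import Rotation as Ro
def pose():
    s=bot.state(); return np.array(s["eef_pos"]), Ro.from_quat(s["tcp_rot"]).as_matrix(), s
def yaw(): 
    R=pose()[1]; return np.degrees(np.arctan2(R[1,0],R[0,0]))
def go(x,y,z,yw=None):
    p,R,s=pose(); d=R.T@(np.array([x,y,z])-p)/1000
    t=0 if yw is None else (yaw()-yw+180)%360-180
    print("shift",np.round(d,4).tolist(),"turn",round(np.radians(t),3),"| at",np.round(p,1).tolist(),"yaw %.1f j7 %.2f t %.1f"%(yaw(),s["joints"][6],s["time"]))
def cam(name,pz=None):
    c=vision.get_calibration(name); K=c["mtx"]
    if name=="wrist":
        p,R,_=pz or pose(); T=np.eye(4); T[:3,:3]=R; T[:3,3]=p; V=np.linalg.inv(T@c["hand_eye"])
    else: V=np.array(c["view"])
    return K,V
def unproj(K,V,uv,z):
    uv=np.atleast_2d(uv).astype(float); r=np.c_[uv,np.ones(len(uv))]@np.linalg.inv(K).T@V[:3,:3]
    o=-V[:3,:3].T@V[:3,3]; return o+r*((z-o[2])/r[:,2])[:,None]
def proj(K,V,P):
    q=np.atleast_2d(P)@V[:3,:3].T+V[:3,3]; q=q@K.T; return q[:,:2]/q[:,2:]
def snap(name,fn):
    pz=pose(); im=vision.get_image(name); cv2.imwrite("pics/"+fn,im); return im,*cam(name,pz)
E
python3 -c "
from h import *
go(388,-327,290,74)"
```

```text
shift [0.2502, -0.2086, -0.0447] turn -0.937 | at [225.8, -609.5, 245.3] yaw 20.3 j7 -0.05 t 1.6
```

Request:
servo_tool([
  [0.04,-0.03,-0.045,-0.13],
  [0.08,-0.06,-0.045,-0.27],
  [0.12,-0.1,-0.045,-0.4],
  [0.16,-0.13,-0.045,-0.53],
  [0.2,-0.165,-0.045,-0.67],
  [0.23,-0.19,-0.045,-0.8],
  [0.25,-0.2086,-0.0447,-0.937],
  [0.25,-0.2086,-0.0447,-0.937],
  [0.25,-0.2086,-0.0447,-0.937],
  [0.25,-0.2086,-0.0447,-0.937],
], grip=1)

```text
time: 2.6
eef_pos: [386.8, -328.5, 290.0]
tcp_rot: [0.799, 0.601, -0.0, 0.0]
contact_force: [-0.7, -0.9, 0.2]
opening: 1.0
```

Run:
```python
from h import *
im,K,V=snap("wrist","w1.png")
for l in ("hook_grip","rack_seat","rack"):
    print(l,[(np.round(d["xyz"]).tolist(),round(d["p"],2)) for d in nets.mark_of(l,"wrist")[:4]])
for d in nets.trace("hook_grip","wrist")[:2]:
    m=d["region"].astype(np.uint8); ys,xs=np.nonzero(m)
    r=cv2.minAreaRect(np.c_[xs,ys].astype(np.float32)); b=cv2.boxPoints(r)
    print(d["p"],r); print(np.round(unproj(K,V,b,152),1).tolist(), unproj(K,V,[r[0]],152))
go(388,-327,200,74)
```

```text
hook_grip [([222.0, -280.0, 9.0], 0.92), ([389.0, -327.0, 141.0], 0.85)]
rack_seat [([388.0, -326.0, 143.0], 0.89)]
rack [([389.0, -325.0, 1.0], 0.64)]
0.88 ((136.0437469482422, 134.64944458007812), (67.06454467773438, 49.44695281982422), 86.93350982666016)
[[281.6, -223.8, 152.0], [324.5, -233.8, 152.0], [305.5, -291.3, 152.0], [259.7, -280.7, 152.0]] [[ 293.18645607 -256.51345815  152.        ]]
0.78 ((261.57257080078125, 250.8105926513672), (52.31553649902344, 42.65156555175781), 87.33700561523438)
[[357.1, -368.8, 152.0], [398.5, -378.6, 152.0], [385.8, -437.0, 152.0], [341.9, -426.9, 152.0]] [[ 371.03888321 -402.02195966  152.        ]]
shift [0.0015, 0.0006, 0.0898] turn -0.003 | at [387.0, -328.3, 289.8] yaw 73.9 j7 0.32 t 2.9
```

View pics/w1.png

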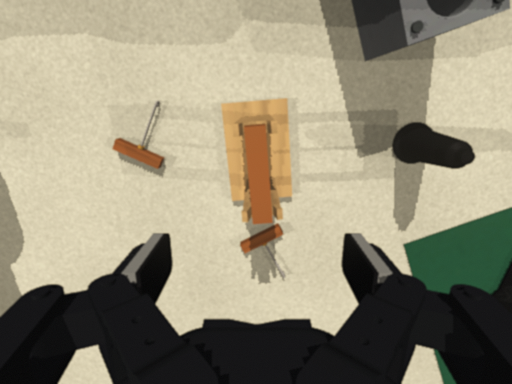

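Wrist picture: bar in the rack from (257,124) to (262,222). Short look-alike hooks lie on the bench at (138,152) and (262,237). I'll measure the bar's length, centre and yaw from its colour.

Run:
```python
from h import *
im=cv2.imread("pics/w1.png"); K,V=cam("wrist")
hsv=cv2.cvtColor(im,cv2.COLOR_BGR2HSV); b,g,r=[int(x) for x in im[170,259]]; print(b,g,r,hsv[170,259],im[150,232])
m=((abs(im.astype(int)-im[170,259].astype(int))).max(2)<28).astype(np.uint8)
n,L,st,ce=cv2.connectedComponentsWithStats(m); k=L[170,259]; ys,xs=np.nonzero(L==k)
for z in (152,):
    P=unproj(K,V,np.c_[xs,ys],z)[:,:2].astype(np.float32); r=cv2.minAreaRect(P); print(len(xs),r, P.mean(0))
# scene view crop of the rack
s=cv2.imread("pics/scene0.png"); cv2.imwrite("pics/crop.png",cv2.resize(s[160:235,90:200],None,fx=6,fy=6,interpolation=cv2.INTER_CUBIC))
```

```text
49 96 166 [ 12 180 166] [100 159 203]
2432 ((390.89410400390625, -324.38824462890625), (97.2166748046875, 30.100749969482422), 79.04541015625) [ 390.9524  -321.27988]
```

View pics/crop.png

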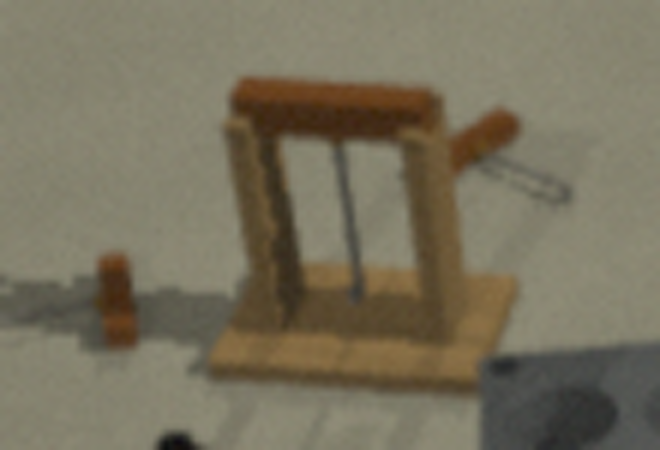

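Crop: the rack hook has the long bar (97 mm measured) with its shank hanging between the posts, so it's the right one. Next I'll refine the bar's direction.

Run:
```python
from h import *
im=cv2.imread("pics/w1.png"); K,V=cam("wrist")
m=((abs(im.astype(int)-im[170,259].astype(int))).max(2)<22).astype(np.uint8)
n,L,st,ce=cv2.connectedComponentsWithStats(m); L=(L==L[170,259])
c=[];
for y in range(122,224,1):
    xs=np.nonzero(L[y])[0]
    if len(xs): 
        c.append((xs.mean(),y)); 
        if y%6==0: print(y,xs.min(),xs.max(),len(xs),end=' | ')
P=unproj(K,V,c,152); w=P[12:-12]
v=np.polyfit(w[:,1],w[:,0],1); print("\nslope dx/dy",v[0],"bar dir deg",np.degrees(np.arctan2(1,v[0])), "ends",P[0],P[-1], "x at -326:",np.polyval(v,-326))
go(389,-326,200,79)
```

```text
126 244 266 18 | 132 244 266 23 | 138 244 266 23 | 144 244 267 24 | 150 245 267 23 | 156 246 267 22 | 162 246 268 23 | 168 247 268 22 | 174 247 269 23 | 180 249 268 20 | 186 250 269 20 | 192 249 270 22 | 198 249 272 24 | 204 251 272 22 | 210 252 272 21 | 216 251 271 21 | 222 253 271 19 | 
slope dx/dy 0.1882575897967148 bar dir deg 79.33841797646544 ends [ 403.18515004 -277.93473298  152.        ] [ 373.9031293  -370.10870432  152.        ] x at -326: 389.74015256757167
shift [0.0027, 0.0013, 0.0898] turn -0.09 | at [387.0, -328.3, 289.8] yaw 73.9 j7 0.32 t 2.9
```

Request:
servo_tool([
  [0.003,0.0015,0.03,-0.08],
  [0.003,0.0015,0.06,-0.08],
  [0.003,0.0015,0.09,-0.08],
  [0.003,0.0015,0.11,-0.08],
  [0.003,0.0015,0.13,-0.08],
  [0.003,0.0015,0.145,-0.08],
  [0.003,0.0015,0.154,-0.08],
  [0.003,0.0015,0.154,-0.08],
  [0.003,0.0015,0.154,-0.08],
])

```text
time: 3.75
eef_pos: [390.3, -325.1, 136.4]
tcp_rot: [0.774, 0.633, 0.0, 0.0]
contact_force: [0.4, -0.7, 0.6]
opening: 1.002
```

Request:
servo_tool([
  [0,0,0,0],
  [0,0,0,0],
  [0,0,0,0],
  [0,0,0,0],
  [0,0,0,0],
  [0,0,0,0],
  [0,0,0,0],
  [0,0,0,0],
], grip=-1, grip_force=60)

```text
time: 4.55
eef_pos: [390.4, -324.8, 136.4]
tcp_rot: [0.774, 0.633, 0.0, 0.0]
contact_force: [0.2, 0.7, 3.9]
opening: 0.227
```

Run:
```python
from h import *
go(389.5,-326,136,78.5); print(pose()[2]["contact_force"],pose()[2]["wrist_torque"],pose()[2]["opening"])
```

```text
shift [-0.0014, -0.0006, 0.0004] turn 0.002 | at [390.4, -324.8, 136.4] yaw 78.6 j7 0.34 t 4.5
[0.19141915 0.72624021 3.92428616] [ 0.0252822   0.07449633 -0.06720911] 0.22705333388706905
```

Request:
servo_tool([
  [0,0,-0.01,0],
  [0,0,-0.025,0],
  [0,0,-0.045,0],
  [0,0,-0.07,0],
  [0,0,-0.1,0],
  [0,0,-0.13,0],
  [0,0,-0.15,0],
  [0,0,-0.15,0],
])

```text
time: 5.35
eef_pos: [391.7, -325.6, 289.5]
tcp_rot: [0.774, 0.633, 0.001, 0.003]
contact_force: [1.3, -1.2, -0.5]
opening: 0.221
```

Run:
```python
from h import *
go(602,-193,262,92); print(pose()[2]["contact_force"])
```

```text
shift [0.1717, 0.1798, 0.028] turn -0.234 | at [391.7, -325.6, 289.5] yaw 78.6 j7 0.39 t 5.3
[ 1.31775603 -1.20626443 -0.50869484]
```

Request:
servo_tool([
  [0.025,0.026,0,-0.04],
  [0.055,0.058,0,-0.08],
  [0.085,0.09,0,-0.12],
  [0.115,0.12,0.01,-0.16],
  [0.14,0.147,0.02,-0.2],
  [0.16,0.168,0.026,-0.234],
  [0.1717,0.1798,0.028,-0.234],
  [0.1717,0.1798,0.028,-0.234],
  [0.1717,0.1798,0.028,-0.234],
  [0.1717,0.1798,0.028,-0.234],
])

```text
time: 6.35
eef_pos: [598.7, -194.2, 258.1]
tcp_rot: [0.696, 0.718, -0.001, 0.0]
contact_force: [-0.3, -0.8, -0.9]
opening: 0.225
```

Run:
```python
from h import *
im,K,V=snap("wrist","w2.png")
for l in ("punch","well1","striker_knob","cup1_loop","cup2_loop","cup3_loop","cup4_loop"):
    print(l,[(np.round(d["xyz"]).tolist(),round(d["p"],2)) for d in nets.mark_of(l,"wrist")[:4]])
s=vision.get_image("scene"); cv2.imwrite("pics/s2.png",s)
print(proj(K,V,[[605,-212,115],[602,-152,115],[599,-92,115],[596,-32,115]]).round())
cv2.imwrite("pics/w2x.png",cv2.resize(im,(768,576),interpolation=cv2.INTER_CUBIC))
go(602,-193,262,92)
```

```text
punch [([603.0, -123.0, -2.0], 0.56)]
well1 [([608.0, -152.0, 61.0], 0.54)]
striker_knob []
cup1_loop [([390.0, -326.0, 0.0], 0.19)]
cup2_loop [([602.0, -153.0, 59.0], 0.56)]
cup3_loop []
cup4_loop [([596.0, -29.0, 64.0], 0.59)]
[[262. 196.]
 [261. 135.]
 [260.  66.]
 [259. -14.]]
shift [-0.0011, 0.0018, -0.0038] turn -0.0 | at [600.2, -192.0, 258.2] yaw 92.0 j7 0.16 t 6.8
```

View pics/w2x.png

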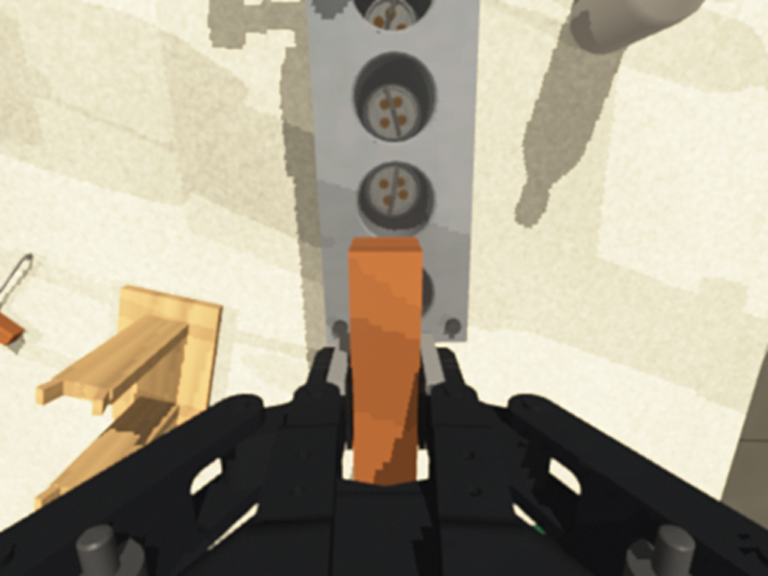

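Wrist view: cups with loops sit in wells 2 (396,198), 3 (395,97) and 4 (390,15). Well 1 (420,295) is hidden by the bar. Next I'll look into well 1 and check which way the hook's tip points.

Request:
servo_tool([
  [-0.03,0.003,0,0],
  [-0.06,0.005,0,0],
  [-0.09,0.007,0,0],
  [-0.1,0.007,0,0],
  [-0.1,0.007,0,0],
  [-0.1,0.007,0,0],
  [-0.1,0.007,0,0],
])

```text
time: 7.5
eef_pos: [611.4, -288.2, 258.1]
tcp_rot: [0.693, 0.721, 0.001, -0.001]
contact_force: [0.6, 0.8, -2.0]
opening: 0.226
```

Run:
```python
from h import *
# previous picture's pose
im,K,V=snap("wrist","w3.png"); np.savez("w3.npz",K=K,V=V)
s=vision.get_image("scene"); cv2.imwrite("pics/s3.png",s); go(602,-193,262,92)
Ks,Vs=cam("scene"); p=pose()[0]
c=proj(Ks,Vs,[p[0],p[1],p[2]-100])[0].astype(int); print(c)
a=cv2.resize(s[c[1]-40:c[1]+10,c[0]-25:c[0]+25],(380,380),interpolation=cv2.INTER_CUBIC)
wc=proj(K,V,[[606,-212,115],[605,-152,115]]).round().astype(int); print(wc)
def crop(im,c,r=38): 
    y0=max(0,c[1]-r);x0=c[0]-r; return cv2.resize(im[y0:y0+2*r,x0:x0+2*r],(380,380),interpolation=cv2.INTER_CUBIC),(x0,y0)
b,o1=crop(im,wc[0]); d,o2=crop(im,wc[1]); print("origins (x0,y0) scale5",o1,o2)
cv2.imwrite("pics/c3.png",np.hstack([a,b,d])[:, :1140][:,::1]); 
cv2.imwrite("pics/c3.png",cv2.resize(np.hstack([a,b,d]),(798,266)))
```

```text
shift [0.0962, -0.0056, -0.0037] turn 0.004 | at [611.3, -288.9, 258.2] yaw 92.2 j7 0.30 t 7.6
[151 218]
[[253  97]
 [255  23]]
origins (x0,y0) scale5 (np.int64(215), np.int64(59)) (np.int64(217), 0)
```

View pics/c3.png

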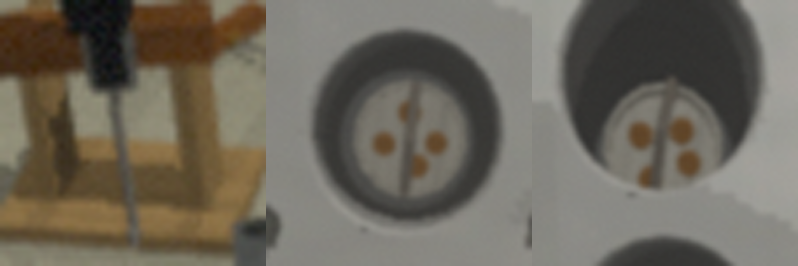

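Well 1 also holds a cup (crop, middle panel: mouth at (407,123), loop line from (415,80) to (404,195)), so all four are there. In the left panel the hook's tip is end-on, so I'll turn the hook to see which side it points.

Request:
servo_tool([
  [0,0,0,0.15],
  [0,0,0,0.3],
  [0,0,0,0.45],
  [0,0,0,0.6],
  [0,0,0,0.75],
  [0,0,0,0.9],
  [0,0,0,1.05],
  [0,0,0,1.2],
  [0,0,0,1.2],
  [0,0,0,1.2],
])

```text
time: 8.6
eef_pos: [611.0, -290.4, 258.1]
tcp_rot: [0.979, 0.204, 0.0, -0.0]
contact_force: [0.7, -0.1, -0.6]
opening: 0.225
```

Run:
```python
from h import *
Ks,Vs=cam("scene")
print("exp bottom in s3",proj(Ks,Vs,[[611.3,-288.9,151],[611.3,-298.9,151],[601.3,-288.9,151]]).round(1).tolist())
s=vision.get_image("scene"); p=pose()[0]; go(611,-289,258)
c=proj(Ks,Vs,[p[0],p[1],153])[0]; print(c); c=c.astype(int)
a=s[c[1]-22:c[1]+13,c[0]-25:c[0]+25]
s3=cv2.imread("pics/s3.png")[c[1]-22:c[1]+13,c[0]-25:c[0]+25]
cv2.imwrite("pics/c4.png",cv2.resize(np.hstack([a,s3]),(800,280),interpolation=cv2.INTER_NEAREST)); print(c-[25,22])
# wells
K2,V2=cam("wrist",(np.array([600.0,-192.5,258.2]),Ro.from_quat([.696,.718,-.0,0]).as_matrix(),0))
P2=unproj(K2,V2,[(264,132.3),(263.3,64.3)],115); f=np.load("w3.npz"); P1=unproj(f["K"],f["V"],[(255.4,94.3)],115); print(P1.round(1),P2.round(1))
L=unproj(f["K"],f["V"],[(257.6,81.9),(254.4,114.7)],45); print("loop1",L.round(1),unproj(f["K"],f["V"],[(256.1,98.3)],55).round(1))
```

```text
exp bottom in s3 [[151.6, 221.2], [147.6, 221.4], [151.9, 218.7]]
shift [0.0007, -0.0015, 0.0001] turn 0.0 | at [610.9, -290.7, 258.1] yaw 23.5 j7 -0.83 t 8.7
[150.78521505 220.4927419 ]
[125 198]
[[ 607.9 -209.6  115. ]] [[ 604.6 -147.8  115. ]
 [ 601.8  -89.2  115. ]]
loop1 [[ 609.5 -194.3   45. ]
 [ 607.2 -230.    45. ]] [[ 608.5 -212.1   55. ]]
```

View pics/c4.png

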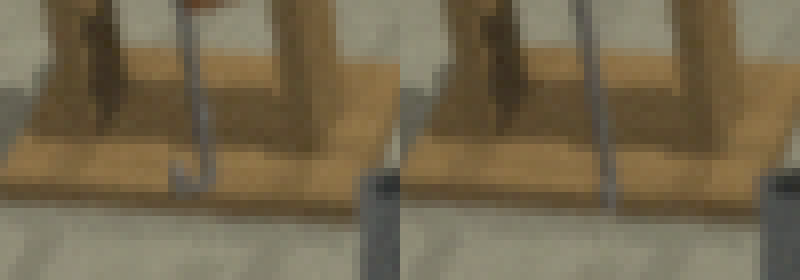

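The tip shows at the left in the left panel (175,165), so it lies along +tool y, and the shank is straight. Next is well 1.

```bash
cat >> h.py <<'E'
def hook(Lx,Ly,yw,s,z,off=1.0):
    a=np.radians(yw); tx=np.array([np.cos(a),np.sin(a)]); ty=np.array([np.sin(a),-np.cos(a)])
    t=np.array([Lx,Ly])+s*ty+off*tx; go(t[0],t[1],z,yw)
E
python3 -c "
from h import *
hook(608.5,-212,86.3,-17.5,258)"
```

```text
shift [0.014, -0.082, 0.0001] turn -1.097 | at [610.9, -290.7, 258.1] yaw 23.5 j7 -0.83 t 8.7
```

Request:
servo_tool([
  [0.002,-0.01,0,-0.15],
  [0.004,-0.022,0,-0.3],
  [0.006,-0.034,0,-0.45],
  [0.008,-0.046,0,-0.6],
  [0.01,-0.058,0,-0.75],
  [0.012,-0.07,0,-0.9],
  [0.014,-0.082,0,-1.05],
  [0.014,-0.082,0,-1.097],
  [0.014,-0.082,0,-1.097],
  [0.014,-0.082,0,-1.097],
  [0.014,-0.082,0,-1.097],
])

```text
time: 9.75
eef_pos: [591.2, -211.2, 258.0]
tcp_rot: [0.731, 0.682, -0.0, 0.0]
contact_force: [0.3, 0.4, -0.5]
opening: 0.224
```

```bash
python3 -c "
from h import *
hook(608.5,-212,86.3,-17.5,148.5)"
```

```text
shift [0.0014, -0.0002, 0.1095] turn -0.004 | at [591.2, -211.2, 258.0] yaw 86.1 j7 0.10 t 9.8
```

Request:
servo_tool([
  [0.0014,0,0.02,0],
  [0.0014,0,0.045,0],
  [0.0014,0,0.065,0],
  [0.0014,0,0.08,0],
  [0.0014,0,0.09,0],
  [0.0014,0,0.1,0],
  [0.0014,0,0.107,0],
  [0.0014,0,0.1095,0],
  [0.0014,0,0.1095,0],
  [0.0014,0,0.1095,0],
])

```text
time: 10.75
eef_pos: [591.9, -209.4, 149.2]
tcp_rot: [0.731, 0.683, 0.0, 0.001]
contact_force: [0.5, -0.3, -0.8]
opening: 0.225
```

Request:
servo_tool([
  [0,0.003,0,0],
  [0,0.006,0,0],
  [0,0.009,0,0],
  [0,0.012,0,0],
  [0,0.014,0,0],
  [0,0.0155,0,0],
  [0,0.0155,0,0],
  [0,0.0155,0,0],
])

```text
time: 11.55
eef_pos: [606.7, -210.2, 148.3]
tcp_rot: [0.731, 0.683, -0.0, -0.0]
contact_force: [-1.1, -0.3, -0.4]
opening: 0.226
```

Request:
servo_tool([
  [0,0,-0.003,0],
  [0,0,-0.006,0],
  [0,0,-0.01,0],
  [0,0,-0.015,0],
  [0,0,-0.022,0],
  [0,0,-0.03,0],
  [0,0,-0.04,0],
  [0,0,-0.055,0],
  [0,0,-0.07,0],
  [0,0,-0.085,0],
  [0,0,-0.1,0],
  [0,0,-0.115,0],
  [0,0,-0.13,0],
  [0,0,-0.14,0],
  [0,0,-0.145,0],
  [0,0,-0.145,0],
])

```text
time: 13.15
eef_pos: [607.2, -210.3, 294.4]
tcp_rot: [0.731, 0.683, 0.0, 0.001]
contact_force: [0.6, -0.1, -1.3]
opening: 0.226
```

Run:
```python
from h import *
s=vision.get_image("scene"); cv2.imwrite("pics/s5.png",s); p,_,st=pose(); print(p,st["contact_force"])
K,V=cam("scene"); c=proj(K,V,[p[0],p[1],p[2]-90])[0].astype(int); print(c)
a=cv2.resize(s[c[1]-50:c[1]+50,c[0]-50:c[0]+50],(400,400),interpolation=cv2.INTER_CUBIC)
t=vision.get_image("top"); cv2.imwrite("pics/t5.png",t)
for l in ("tray",): print([(np.round(d["xyz"]).tolist(),round(d["p"],2)) for d in nets.mark_of(l,"top")[:2]])
m=nets.trace("tray","top")[0]["region"].astype(np.uint8); ys,xs=np.nonzero(m); Kt,Vt=cam("top")
P=unproj(Kt,Vt,np.c_[xs,ys],20)[:,:2].astype(np.float32); print(cv2.minAreaRect(P))
b=cv2.resize(t[165:265,97:197],(400,400),interpolation=cv2.INTER_CUBIC)
cv2.imwrite("pics/c5.png",np.hstack([a,b]))
```

```text
[ 606.73165416 -210.26496227  293.40065038] [ 0.56738902  0.44861491 -2.74718661]
[181 201]
[([449.0, 318.0, 1.0], 0.72)]
((445.30523681640625, 319.3910827636719), (169.37506103515625, 169.327880859375), 6.345808029174805)
```

View pics/c5.png

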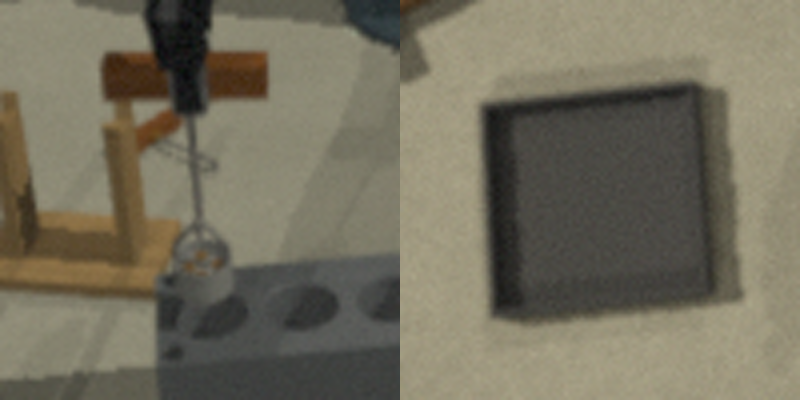

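The cup hangs on the hook (left panel, (203,265)). The tray is at (446,319) with yaw about 6°. I'll carry round the column on the robot's side.

```bash
python3 -c "
from h import *
go(455,-60,300); go(455,200,300); go(473.5,360,300)"
```

```text
shift [0.1396, -0.161, -0.0073] turn 0.0 | at [606.1, -210.2, 292.3] yaw 86.1 j7 0.10 t 13.3
shift [0.399, -0.1786, -0.0072] turn 0.0 | at [606.1, -210.2, 292.3] yaw 86.1 j7 0.10 t 13.3
shift [0.5599, -0.171, -0.0071] turn 0.0 | at [606.1, -210.2, 292.3] yaw 86.1 j7 0.10 t 13.3
```

Request:
servo_tool([
  [0.004,-0.006,-0.002,0],
  [0.012,-0.016,-0.004,0],
  [0.023,-0.03,-0.007,0],
  [0.036,-0.046,-0.007,0],
  [0.05,-0.063,-0.007,0],
  [0.066,-0.08,-0.007,0],
  [0.082,-0.097,-0.007,0],
  [0.098,-0.114,-0.007,0],
  [0.114,-0.13,-0.007,0],
  [0.131,-0.145,-0.007,0],
  [0.15,-0.158,-0.007,0],
  [0.172,-0.168,-0.007,0],
  [0.196,-0.175,-0.007,0],
  [0.222,-0.178,-0.007,0],
  [0.249,-0.179,-0.007,0],
  [0.277,-0.179,-0.007,0],
  [0.305,-0.179,-0.007,0],
  [0.333,-0.179,-0.007,0],
  [0.361,-0.179,-0.007,0],
  [0.389,-0.179,-0.007,0],
])

```text
time: 15.35
eef_pos: [453.3, 191.3, 300.6]
tcp_rot: [0.73, 0.683, -0.0, 0.001]
contact_force: [-0.4, 0.6, -1.4]
opening: 0.223
```

Request:
servo_tool([
  [0.028,0.001,0,0],
  [0.056,0.002,0,0],
  [0.084,0.004,0,0],
  [0.11,0.006,0,0],
  [0.133,0.007,0,0],
  [0.15,0.008,0,0],
  [0.162,0.008,0,0],
  [0.168,0.008,0,0],
  [0.171,0.008,0,0],
  [0.171,0.008,0,0],
  [0.171,0.008,0,0],
])

```text
time: 16.45
eef_pos: [474.5, 359.0, 300.4]
tcp_rot: [0.731, 0.682, -0.0, 0.0]
contact_force: [-0.2, 0.7, -1.4]
opening: 0.22
```

Run:
```python
from h import *
print([(np.round(d["xyz"]).tolist(),round(d["p"],2)) for d in nets.mark_of("tray","scene")[:2]],pose()[2]["contact_force"])
go(473.5,360,160); go(473.5,360,148)
```

```text
[([446.0, 319.0, 1.0], 0.76), ([608.0, -124.0, 2.0], 0.2)] [ 0.16825267 -0.02838293 -2.0274625 ]
shift [0.0011, -0.0012, 0.1404] turn 0.0 | at [474.6, 358.9, 300.4] yaw 86.0 j7 -0.99 t 16.5
shift [0.0011, -0.0012, 0.1524] turn 0.0 | at [474.6, 358.9, 300.4] yaw 86.0 j7 -0.99 t 16.5
```

Request:
servo_tool([
  [0.001,-0.001,0.01,0],
  [0.001,-0.001,0.03,0],
  [0.001,-0.001,0.055,0],
  [0.001,-0.001,0.08,0],
  [0.001,-0.001,0.1,0],
  [0.001,-0.001,0.115,0],
  [0.001,-0.001,0.125,0],
  [0.001,-0.001,0.132,0],
  [0.001,-0.001,0.136,0],
  [0.001,-0.001,0.14,0],
  [0.001,-0.001,0.143,0],
  [0.001,-0.001,0.147,0],
  [0.001,-0.001,0.151,0],
  [0.001,-0.001,0.1535,0],
  [0.001,-0.001,0.1535,0],
  [0.001,-0.001,0.1535,0],
])

```text
time: 18.1
eef_pos: [473.3, 361.2, 147.0]
tcp_rot: [0.731, 0.683, 0.0, -0.0]
contact_force: [0.3, 0.6, -0.8]
opening: 0.223
```

Request:
servo_tool([
  [0,-0.003,0,0],
  [0,-0.006,0,0],
  [0,-0.009,0,0],
  [0,-0.012,0,0],
  [0,-0.015,0,0],
  [0,-0.018,0,0],
  [0,-0.018,0,0],
  [0,-0.018,-0.01,0],
  [0,-0.018,-0.03,0],
  [0,-0.018,-0.06,0],
  [0,-0.018,-0.09,0],
  [0,-0.018,-0.12,0],
  [0,-0.018,-0.14,0],
  [0,-0.018,-0.15,0],
  [0,-0.018,-0.15,0],
])

```text
time: 19.6
eef_pos: [456.1, 363.1, 299.1]
tcp_rot: [0.731, 0.683, 0.002, 0.0]
contact_force: [-0.5, -0.4, -0.9]
opening: 0.226
```

Run:
```python
from h import *
t=vision.get_image("top"); s=vision.get_image("scene"); p,_,st=pose(); print(p,st["contact_force"])
c=cv2.resize(s[180:240,310:400],(600,400),interpolation=cv2.INTER_CUBIC); cv2.imwrite("pics/c6.png",c)
go(455,200,300,92); go(455,-100,265,92); go(601.5,-165,265,92)
```

```text
[455.04947501 361.78961183 296.18068605] [ 0.37469836 -1.19030206 -1.08490997]
shift [-0.1614, 0.011, -0.0037] turn -0.103 | at [455.0, 361.8, 296.2] yaw 86.1 j7 -1.00 t 19.7
shift [-0.4607, 0.0314, 0.0316] turn -0.103 | at [455.0, 361.8, 296.2] yaw 86.1 j7 -1.00 t 19.7
shift [-0.5156, 0.182, 0.0316] turn -0.103 | at [455.0, 361.8, 296.2] yaw 86.1 j7 -1.00 t 19.7
```

View pics/c6.png

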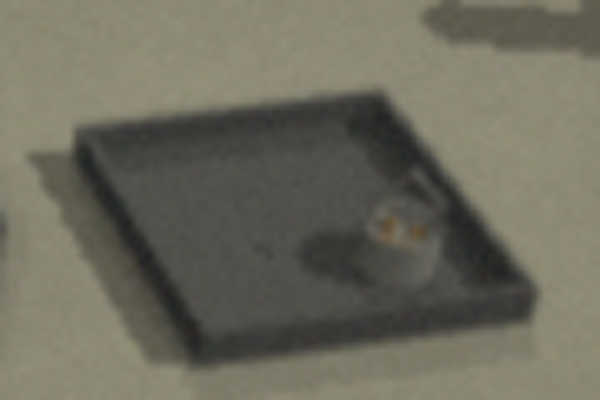

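Cup 1 stands upright in the tray (crop, (403,245)). Now I'll photograph wells 4, 3 and 2 on the way back.

Request:
servo_tool([
  [-0.02,0.002,0,-0.02],
  [-0.06,0.005,0,-0.05],
  [-0.105,0.01,0,-0.103],
  [-0.15,0.011,0,-0.103],
  [-0.195,0.013,0,-0.103],
  [-0.24,0.016,0,-0.103],
  [-0.285,0.02,0.01,-0.103],
  [-0.33,0.03,0.02,-0.103],
  [-0.36,0.05,0.03,-0.103],
  [-0.39,0.08,0.0316,-0.103],
  [-0.42,0.115,0.0316,-0.103],
  [-0.44,0.15,0.0316,-0.103],
  [-0.452,0.17,0.0316,-0.103],
  [-0.456,0.175,0.0316,-0.103],
  [-0.456,0.175,0.0316,-0.103],
  [-0.456,0.175,0.0316,-0.103],
])

```text
time: 21.3
eef_pos: [597.5, -103.0, 264.3]
tcp_rot: [0.694, 0.72, -0.001, -0.001]
contact_force: [0.8, 1.0, -1.1]
opening: 0.225
```

```bash
python3 -c "
from h import *
im,K,V=snap('wrist','w4.png'); np.savez('w4.npz',K=K,V=V); go(601.5,-175,262,92)"
```

```text
shift [-0.0723, 0.0012, 0.0027] turn 0.002 | at [597.6, -102.8, 264.8] yaw 92.1 j7 -0.00 t 21.4
```

Request:
servo_tool([
  [-0.025,0.001,0.002,0],
  [-0.055,0.002,0.002,0],
  [-0.07,0.002,0.002,0],
  [-0.07,0.002,0.002,0],
  [-0.07,0.002,0.002,0],
  [-0.07,0.002,0.002,0],
])

```text
time: 21.95
eef_pos: [603.5, -171.4, 263.6]
tcp_rot: [0.693, 0.721, 0.001, -0.0]
contact_force: [0.8, 0.5, -1.7]
opening: 0.226
```

Run:
```python
from h import *
im,K,V=snap('wrist','w5.png'); np.savez('w5.npz',K=K,V=V); go(601.5,-175,262,92)
f=np.load("w4.npz"); im4=cv2.imread("pics/w4.png")
def crop(im,K,V,P):
    c=proj(K,V,[P])[0].round().astype(int); x0=c[0]-33; y0=max(0,c[1]-33); print("P",P,"px",c,"origin",x0,y0)
    return cv2.resize(im[y0:y0+66,x0:x0+66],(264,264),interpolation=cv2.INTER_CUBIC)
A=[crop(im,K,V,[604.8,-148.9,115]),crop(im,K,V,[601.8,-89,115]),crop(im4,f["K"],f["V"],[598.7,-29,115])]
cv2.imwrite("pics/c7.png",np.hstack(A))
```

```text
shift [-0.0034, -0.0023, 0.0016] turn 0.004 | at [603.6, -171.6, 263.6] yaw 92.2 j7 0.11 t 22.0
P [604.8, -148.9, 115] px [258 155] origin 225 122
P [601.8, -89, 115] px [258  90] origin 225 57
P [598.7, -29, 115] px [261 100] origin 228 67
```

View pics/c7.png

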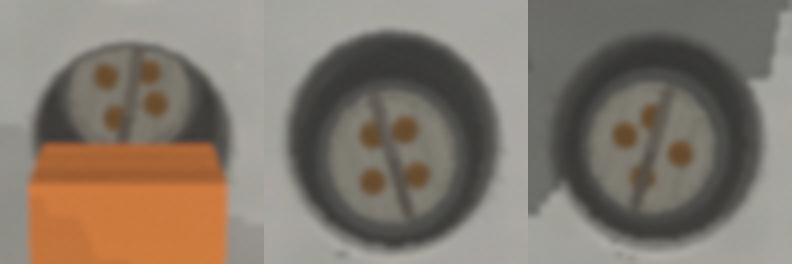

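Crops: the loops run from (374,95) to (412,216) in well 3 and from (668,92) to (634,212) in well 4. In well 2 the loop starts at (137,48) and its lower end is behind the bar.

Run:
```python
from h import *
f5=np.load("w5.npz"); f4=np.load("w4.npz")
K2,V2=cam("wrist",(np.array([600.0,-192.5,258.2]),Ro.from_quat([.696,.718,-.0,0]).as_matrix(),0))
for n,K,V,a,b in ((2,K2,V2,(264.7,112),(260,142)),(3,f5["K"],f5["V"],(252.5,80.8),(262,111)),(4,f4["K"],f4["V"],(263,90),(254.5,120))):
    P=unproj(K,V,[a,b],42); d=P[0]-P[1]; ang=np.degrees(np.arctan2(d[1],d[0])); print(n,P.round(1).tolist(),"mid",P.mean(0).round(1),"len %.1f loop dir %.1f"%(np.hypot(*d[:2]),ang))
print(unproj(f5["K"],f5["V"],[(257.4,92.2)],115),unproj(f4["K"],f4["V"],[(260.3,102)],115), unproj(f5["K"],f5["V"],[(259.3,134)],42))
```

```text
2 [[608.0, -131.4, 42.0], [603.7, -166.1, 42.0]] mid [ 605.9 -148.8   42. ] len 35.0 loop dir 83.0
3 [[595.7, -76.1, 42.0], [608.0, -109.0, 42.0]] mid [601.9 -92.6  42. ] len 35.2 loop dir 110.5
4 [[601.7, -17.2, 42.0], [593.0, -51.4, 42.0]] mid [597.3 -34.3  42. ] len 35.2 loop dir 75.8
[[601.74623331 -90.78530875 115.        ]] [[598.44307354 -30.90042856 115.        ]] [[ 605.96449729 -135.87116093   42.        ]]
```

```bash
python3 -c "
from h import *
hook(605.4,-149.5,83,-17.5,262); hook(605.4,-149.5,83,-17.5,148)"
```

```text
shift [0.0258, -0.0145, 0.0017] turn 0.161 | at [603.6, -171.6, 263.6] yaw 92.2 j7 0.11 t 22.0
shift [0.0256, -0.0145, 0.1157] turn 0.161 | at [603.6, -171.6, 263.6] yaw 92.2 j7 0.11 t 22.0
```

Request:
servo_tool([
  [0.0128,-0.007,0,0.1],
  [0.0256,-0.0145,0,0.161],
  [0.0256,-0.0145,0,0.161],
  [0.0256,-0.0145,0.002,0.161],
  [0.0256,-0.0145,0.02,0.161],
  [0.0256,-0.0145,0.03,0.161],
  [0.0256,-0.0145,0.03,0.161],
])

```text
time: 22.7
eef_pos: [586.6, -149.8, 230.9]
tcp_rot: [0.75, 0.661, -0.001, -0.002]
contact_force: [-0.4, 0.9, -0.9]
opening: 0.225
```

```bash
python3 -c "
from h import *
hook(605.4,-149.5,83,-17.5,148)"
```

```text
shift [0.0036, 0.0015, 0.0829] turn -0.004 | at [586.6, -149.8, 230.9] yaw 82.8 j7 -0.08 t 22.7
```

Request:
servo_tool([
  [0.002,0.0005,0.015,0],
  [0.002,0.0005,0.035,0],
  [0.002,0.0005,0.052,0],
  [0.002,0.0005,0.067,0],
  [0.002,0.0005,0.078,0],
  [0.002,0.0005,0.083,0],
  [0.002,0.0005,0.083,0],
  [0.002,0.0005,0.083,0],
])

```text
time: 23.5
eef_pos: [589.4, -147.4, 151.0]
tcp_rot: [0.75, 0.661, 0.0, 0.001]
contact_force: [0.2, -0.7, 0.2]
opening: 0.226
```

```bash
python3 -c "
from h import *
hook(605.4,-149.5,83,-2,148)"
```

```text
shift [0.001, 0.0141, 0.0031] turn -0.004 | at [589.4, -147.4, 151.0] yaw 82.8 j7 -0.13 t 23.5
```

Request:
servo_tool([
  [0,0,0.002,0],
  [0,0,0.002,0],
  [0,0.003,0.002,0],
  [0,0.006,0.002,0],
  [0,0.009,0.002,0],
  [0,0.012,0.002,0],
  [0,0.014,0.002,0],
  [0,0.0145,0.002,0],
  [0,0.0145,0.002,0],
  [0,0.0145,0.002,0],
])

```text
time: 24.5
eef_pos: [603.0, -149.2, 148.3]
tcp_rot: [0.75, 0.661, -0.0, -0.0]
contact_force: [-0.6, 0.0, -0.7]
opening: 0.225
```

Request:
servo_tool([
  [0,0,-0.003,0],
  [0,0,-0.006,0],
  [0,0,-0.01,0],
  [0,0,-0.015,0],
  [0,0,-0.022,0],
  [0,0,-0.03,0],
  [0,0,-0.04,0],
  [0,0,-0.055,0],
  [0,0,-0.07,0],
  [0,0,-0.085,0],
  [0,0,-0.1,0],
  [0,0,-0.115,0],
  [0,0,-0.13,0],
  [0,0,-0.145,0],
  [0,0,-0.152,0],
  [0,0,-0.152,0],
])

```text
time: 26.1
eef_pos: [604.0, -149.3, 302.2]
tcp_rot: [0.75, 0.661, 0.001, 0.001]
contact_force: [-0.8, -0.8, -1.6]
opening: 0.227
```

```bash
cat > chk.py <<'E'
from h import *
import sys
def cupcol(s,c):  # crop stats: share of bright low-saturation px just below the hook
    pass
def tray():
    t=vision.get_image("top"); K,V=cam("top")
    m=nets.mark_of("tray","top")[:1]; r=nets.trace("tray","top")[0]["region"].astype(np.uint8); ys,xs=np.nonzero(r)
    R=cv2.minAreaRect(unproj(K,V,np.c_[xs,ys],20)[:,:2].astype(np.float32)); print("tray",[np.round(d["xyz"]).tolist() for d in m],np.round(R[0],1),np.round(R[1]),round(R[2],1))
def tip():
    s=vision.get_image("scene"); p,_,st=pose(); K,V=cam("scene"); print("F",st["contact_force"].round(1))
    for i in range(1,5): 
        d=[x for x in nets.mark_of(f"cup{i}_loop","scene") if np.hypot(*(np.array(x["xyz"])[:2]-p[:2]))<40]
        if d: print("loop near hook",np.round(d[0]["xyz"]),round(d[0]["p"],2)); break
    return s,proj(K,V,[p[0],p[1],p[2]-110])[0].astype(int)
E
python3 - <<'E'
from chk import *
s,c=tip(); tray(); cv2.imwrite("pics/s6.png",s[c[1]-40:c[1]+30,c[0]-35:c[0]+35])
a=np.abs(s.astype(int)-cv2.imread("pics/scene0.png").astype(int)).max(2)[c[1]-40:c[1]+30:2,c[0]-30:c[0]+30]
print("\n".join("".join("#" if v>25 else "." for v in r) for r in a))
go(455,-40,300,86);go(455,200,300,86);go(402,352,300,86)
E
```

```text
F [ 0.4 -0.1 -2.1]
loop near hook [ 607. -152.  200.] 0.6
tray [[446.0, 318.0, 1.0]] [447.3 320.4] [170. 172.] 6.6
.......##########################################...........
.......##########################################...........
.......##########################################...........
.......#########################################............
..............#..#..############################............
........................##########..........................
..........................######............................
............................##..............................
............................##..............................
............................##..............................
............................##..............................
............................##..............................
............................##..............................
.............................##.............................
.............................#..............................
.............................##.............................
.........
[... 742 characters left out ...]
.........................................
............................................................
....#..........######.......................................
.###............#######.....................................
.#................####......................................
.#................####......................................
###.........................................................
shift [0.0898, -0.1601, -0.0004] turn -0.056 | at [602.6, -149.2, 299.2] yaw 82.8 j7 -0.07 t 26.4
shift [0.3279, -0.1903, -0.0003] turn -0.056 | at [602.6, -149.2, 299.2] yaw 82.8 j7 -0.07 t 26.4
shift [0.472, -0.2619, -0.0001] turn -0.056 | at [602.6, -149.2, 299.2] yaw 82.8 j7 -0.07 t 26.4
```

The loop is seen on the hook at z≈200 where it should be, so cup 2 hangs. Tray unchanged. I'll carry it over.

Request:
servo_tool([
  [0.003,-0.007,0,0],
  [0.01,-0.02,0,0],
  [0.02,-0.037,0,0],
  [0.031,-0.057,0,0],
  [0.043,-0.077,0,0],
  [0.055,-0.097,0,0],
  [0.067,-0.116,0,0],
  [0.08,-0.134,0,0],
  [0.095,-0.15,0,0],
  [0.112,-0.163,0,0],
  [0.132,-0.172,0,0],
  [0.154,-0.178,0,0],
  [0.178,-0.182,0,0],
  [0.204,-0.185,0,0],
  [0.231,-0.187,0,0],
  [0.258,-0.189,0,0],
  [0.285,-0.191,0,0],
  [0.311,-0.196,0,0],
  [0.336,-0.203,0,0],
  [0.36,-0.211,0,0],
])

```text
time: 28.4
eef_pos: [438.3, 236.2, 300.4]
tcp_rot: [0.75, 0.661, 0.0, -0.0]
contact_force: [0.4, -0.5, -1.8]
opening: 0.227
```

Request:
servo_tool([
  [0.024,-0.009,0,0],
  [0.046,-0.019,0,0],
  [0.067,-0.029,0,0],
  [0.085,-0.038,0,0],
  [0.099,-0.045,0,0],
  [0.107,-0.049,0,0],
  [0.112,-0.051,0,0],
  [0.112,-0.051,0,0],
  [0.112,-0.051,0,0],
  [0.112,-0.051,0,0],
])

```text
time: 29.4
eef_pos: [403.2, 350.9, 300.3]
tcp_rot: [0.751, 0.66, -0.0, 0.0]
contact_force: [0.0, -1.0, -1.9]
opening: 0.225
```

Run:
```python
from chk import *
tip(); tray(); go(402,352,147)
```

```text
F [-0.6 -0.3 -2.8]
loop near hook [409. 348. 200.] 0.65
tray [[448.0, 318.0, 4.0]] [446.5 319.5] [168. 169.] 6.1
shift [0.0003, -0.0008, 0.1534] turn 0.0 | at [402.7, 351.7, 300.4] yaw 82.7 j7 -1.08 t 29.7
```

Request:
servo_tool([
  [0,-0.001,0.01,0],
  [0,-0.001,0.03,0],
  [0,-0.001,0.055,0],
  [0,-0.001,0.08,0],
  [0,-0.001,0.1,0],
  [0,-0.001,0.115,0],
  [0,-0.001,0.125,0],
  [0,-0.001,0.132,0],
  [0,-0.001,0.136,0],
  [0,-0.001,0.14,0],
  [0,-0.001,0.143,0],
  [0,-0.001,0.147,0],
  [0,-0.001,0.151,0],
  [0,-0.001,0.1535,0],
  [0,-0.001,0.1535,0],
  [0,-0.001,0.1535,0],
])

```text
time: 31.3
eef_pos: [401.5, 352.1, 146.9]
tcp_rot: [0.75, 0.661, 0.0, -0.0]
contact_force: [-1.0, -0.6, -0.8]
opening: 0.223
```

Request:
servo_tool([
  [0,-0.003,0,0],
  [0,-0.006,0,0],
  [0,-0.009,0,0],
  [0,-0.012,0,0],
  [0,-0.015,0,0],
  [0,-0.018,0,0],
  [0,-0.018,0,0],
  [0,-0.018,-0.01,0],
  [0,-0.018,-0.03,0],
  [0,-0.018,-0.06,0],
  [0,-0.018,-0.09,0],
  [0,-0.018,-0.12,0],
  [0,-0.018,-0.14,0],
  [0,-0.018,-0.15,0],
  [0,-0.018,-0.15,0],
])

```text
time: 32.8
eef_pos: [384.4, 355.1, 298.7]
tcp_rot: [0.75, 0.661, 0.002, 0.0]
contact_force: [0.0, -0.4, -2.3]
opening: 0.23
```

Run:
```python
from chk import *
tip(); s=vision.get_image("scene")
for l in ("cup1_loop",): print([(np.round(d["xyz"]).tolist(),round(d["p"],2)) for d in nets.mark_of(l,"scene")[:5]])
tray()
hook(601.9,-92.6,110.5,-17.5,262); go(455,200,300); go(455,-40,265)
```

```text
F [ 0.2  0.7 -1.7]
loop near hook [406. 351.  56.] 0.43
[([481.0, 356.0, 58.0], 0.58)]
tray [[449.0, 315.0, 1.0]] [447.2 320.2] [171. 171.] 6.1
shift [-0.4228, 0.257, 0.034] turn -0.484 | at [383.3, 354.0, 295.9] yaw 82.8 j7 -1.09 t 33.2
shift [-0.1438, 0.0905, -0.0041] turn 0.0 | at [383.3, 354.0, 295.9] yaw 82.8 j7 -1.09 t 33.2
shift [-0.3818, 0.1206, 0.0311] turn 0.0 | at [383.3, 354.0, 295.9] yaw 82.8 j7 -1.09 t 33.2
```

Request:
servo_tool([
  [-0.025,0.015,0,0],
  [-0.065,0.04,0,0],
  [-0.105,0.065,0,-0.1],
  [-0.145,0.09,0,-0.2],
  [-0.19,0.098,0,-0.3],
  [-0.235,0.104,0,-0.4],
  [-0.28,0.11,0.01,-0.484],
  [-0.325,0.115,0.02,-0.484],
  [-0.365,0.125,0.03,-0.484],
  [-0.39,0.15,0.034,-0.484],
  [-0.405,0.185,0.034,-0.484],
  [-0.415,0.22,0.034,-0.484],
  [-0.4228,0.245,0.034,-0.484],
  [-0.4228,0.257,0.034,-0.484],
  [-0.4228,0.257,0.034,-0.484],
  [-0.4228,0.257,0.034,-0.484],
  [-0.4228,0.257,0.034,-0.484],
])

```text
time: 34.9
eef_pos: [584.3, -96.0, 262.9]
tcp_rot: [0.569, 0.822, -0.0, -0.0]
contact_force: [0.0, -0.2, -1.4]
opening: 0.223
```

```bash
python3 -c "
from h import *
hook(601.9,-92.6,110.5,-17.5,148)"
```

```text
shift [-0.002, 0.0003, 0.1149] turn 0.002 | at [584.3, -96.0, 262.9] yaw 110.6 j7 0.30 t 34.9
```

Request:
servo_tool([
  [-0.002,0,0.02,0],
  [-0.002,0,0.045,0],
  [-0.002,0,0.065,0],
  [-0.002,0,0.08,0],
  [-0.002,0,0.092,0],
  [-0.002,0,0.103,0],
  [-0.002,0,0.111,0],
  [-0.002,0,0.115,0],
  [-0.002,0,0.115,0],
  [-0.002,0,0.115,0],
])

```text
time: 35.9
eef_pos: [586.7, -99.3, 148.4]
tcp_rot: [0.57, 0.822, 0.0, 0.0]
contact_force: [-0.7, -0.5, -1.6]
opening: 0.22
```

```bash
python3 -c "
from h import *
hook(601.9,-92.6,110.5,-2,148)"
```

```text
shift [0.0019, 0.0145, 0.0004] turn 0.0 | at [586.7, -99.3, 148.4] yaw 110.5 j7 0.24 t 35.9
```

Request:
servo_tool([
  [0.001,0.003,0,0],
  [0.001,0.006,0,0],
  [0.001,0.009,0,0],
  [0.001,0.012,0,0],
  [0.001,0.014,0,0],
  [0.001,0.015,0,0],
  [0.001,0.015,0,0],
  [0.001,0.015,0,0],
])

```text
time: 36.7
eef_pos: [599.7, -93.2, 147.7]
tcp_rot: [0.57, 0.822, -0.0, -0.0]
contact_force: [-1.0, -0.4, -2.1]
opening: 0.222
```

Request:
servo_tool([
  [0,0,-0.003,0],
  [0,0,-0.006,0],
  [0,0,-0.01,0],
  [0,0,-0.015,0],
  [0,0,-0.022,0],
  [0,0,-0.03,0],
  [0,0,-0.04,0],
  [0,0,-0.055,0],
  [0,0,-0.07,0],
  [0,0,-0.085,0],
  [0,0,-0.1,0],
  [0,0,-0.115,0],
  [0,0,-0.13,0],
  [0,0,-0.145,0],
  [0,0,-0.152,0],
  [0,0,-0.152,0],
])

```text
time: 38.3
eef_pos: [600.8, -93.0, 301.6]
tcp_rot: [0.57, 0.822, 0.001, 0.001]
contact_force: [-0.3, -0.9, -1.7]
opening: 0.226
```

Run:
```python
from chk import *
tip(); tray()
go(455,-40,300);go(455,180,300);go(480,287,300)
```

```text
F [-0.1  0.4 -2.4]
loop near hook [608. -94. 200.] 0.2
tray [[450.0, 317.0, 2.0]] [446.7 318.7] [173. 180.] 5.0
shift [0.1003, -0.1166, -0.0009] turn 0.0 | at [599.3, -93.1, 298.8] yaw 110.5 j7 0.30 t 38.6
shift [0.3064, -0.0394, -0.0009] turn 0.0 | at [599.3, -93.1, 298.8] yaw 110.5 j7 0.30 t 38.6
shift [0.3978, 0.0215, -0.0009] turn 0.0 | at [599.3, -93.1, 298.8] yaw 110.5 j7 0.30 t 38.6
```

Request:
servo_tool([
  [0.005,-0.006,0,0],
  [0.014,-0.017,0,0],
  [0.027,-0.032,0,0],
  [0.042,-0.05,0,0],
  [0.058,-0.068,0,0],
  [0.074,-0.086,0,0],
  [0.09,-0.103,0,0],
  [0.107,-0.114,0,0],
  [0.13,-0.115,0,0],
  [0.156,-0.107,0,0],
  [0.182,-0.095,0,0],
  [0.208,-0.083,0,0],
  [0.234,-0.071,0,0],
  [0.26,-0.058,0,0],
  [0.285,-0.045,0,0],
  [0.31,-0.032,0,0],
  [0.333,-0.018,0,0],
  [0.354,-0.004,0,0],
  [0.373,0.008,0,0],
  [0.387,0.017,0,0],
])

```text
time: 40.6
eef_pos: [479.4, 277.1, 299.7]
tcp_rot: [0.569, 0.822, 0.0, -0.0]
contact_force: [0.1, -0.1, -1.9]
opening: 0.222
```

Request:
servo_tool([
  [0.007,0.004,0,0],
  [0.01,0.006,0,0],
  [0.01,0.006,0,0],
  [0.01,0.006,0,0],
  [0.01,0.006,0,0],
  [0.01,0.006,0,0],
])

```text
time: 41.2
eef_pos: [482.5, 285.9, 299.9]
tcp_rot: [0.57, 0.821, -0.0, 0.0]
contact_force: [0.1, -0.8, -1.5]
opening: 0.229
```

Run:
```python
from chk import *
tip(); tray(); go(481.5,286.6,147)
```

```text
F [ 0.3  0.6 -2.5]
loop near hook [492. 286. 203.] 0.71
tray [] [436.  299.9] [ 95. 222.] 61.9
shift [0.0001, -0.0009, 0.1529] turn 0.0 | at [482.3, 286.8, 299.9] yaw 110.5 j7 -0.45 t 41.5
```

Request:
servo_tool([
  [0,-0.001,0.01,0],
  [0,-0.001,0.03,0],
  [0,-0.001,0.055,0],
  [0,-0.001,0.08,0],
  [0,-0.001,0.1,0],
  [0,-0.001,0.115,0],
  [0,-0.001,0.125,0],
  [0,-0.001,0.132,0],
  [0,-0.001,0.136,0],
  [0,-0.001,0.14,0],
  [0,-0.001,0.143,0],
  [0,-0.001,0.147,0],
  [0,-0.001,0.151,0],
  [0,-0.001,0.153,0],
  [0,-0.001,0.153,0],
  [0,-0.001,0.153,0],
])

```text
time: 43.15
eef_pos: [481.5, 286.5, 147.0]
tcp_rot: [0.57, 0.822, 0.0, 0.0]
contact_force: [1.2, 0.1, -1.2]
opening: 0.222
```

Request:
servo_tool([
  [0,-0.003,0,0],
  [0,-0.006,0,0],
  [0,-0.009,0,0],
  [0,-0.012,0,0],
  [0,-0.015,0,0],
  [0,-0.018,0,0],
  [0,-0.018,0,0],
  [0,-0.018,-0.01,0],
  [0,-0.018,-0.03,0],
  [0,-0.018,-0.06,0],
  [0,-0.018,-0.09,0],
  [0,-0.018,-0.12,0],
  [0,-0.018,-0.14,0],
  [0,-0.018,-0.15,0],
  [0,-0.018,-0.15,0],
])

```text
time: 44.65
eef_pos: [465.4, 281.0, 298.9]
tcp_rot: [0.57, 0.822, 0.002, 0.001]
contact_force: [-0.7, -0.0, -1.0]
opening: 0.223
```

Run:
```python
from chk import *
tip(); s=vision.get_image("scene"); cv2.imwrite("pics/s8.png",s)
print([(np.round(d["xyz"]).tolist(),round(d["p"],2)) for l in ("cup1_loop","cup2_loop","cup3_loop") for d in nets.mark_of(l,"scene")[:4]])
tray()
hook(597.3,-34,75.8,-17.5,262); go(455,180,300); go(455,0,265)
```

```text
F [ 0.2 -0.1 -1.5]
loop near hook [492. 284.  59.] 0.65
[([479.0, 358.0, 59.0], 0.57), ([407.0, 354.0, 60.0], 0.44), ([492.0, 288.0, 62.0], 0.59)]
tray [] [490.6 256.3] [120.  75.] 45.7
shift [-0.33, 0.0006, 0.0345] turn 0.606 | at [464.4, 280.1, 296.5] yaw 110.5 j7 -0.43 t 45.2
shift [-0.0905, -0.0439, -0.0035] turn 0.0 | at [464.4, 280.1, 296.5] yaw 110.5 j7 -0.43 t 45.2
shift [-0.259, -0.107, 0.0315] turn 0.0 | at [464.4, 280.1, 296.5] yaw 110.5 j7 -0.43 t 45.2
```

Request:
servo_tool([
  [-0.02,-0.012,0,0.1],
  [-0.055,-0.03,0,0.2],
  [-0.09,-0.046,0,0.3],
  [-0.13,-0.062,0,0.4],
  [-0.17,-0.077,0,0.5],
  [-0.21,-0.092,0.01,0.606],
  [-0.245,-0.1,0.02,0.606],
  [-0.27,-0.095,0.03,0.606],
  [-0.29,-0.075,0.0345,0.606],
  [-0.305,-0.05,0.0345,0.606],
  [-0.32,-0.025,0.0345,0.606],
  [-0.328,-0.008,0.0345,0.606],
  [-0.33,0.0006,0.0345,0.606],
  [-0.33,0.0006,0.0345,0.606],
  [-0.33,0.0006,0.0345,0.606],
  [-0.33,0.0006,0.0345,0.606],
])

```text
time: 46.8
eef_pos: [579.7, -28.3, 262.4]
tcp_rot: [0.789, 0.615, -0.001, -0.0]
contact_force: [-0.3, 0.9, -0.9]
opening: 0.222
```

```bash
python3 -c "
from h import *
hook(597.3,-34,75.8,-17.5,148)"
```

```text
shift [-0.0001, 0.0011, 0.1144] turn 0.001 | at [579.7, -28.3, 262.4] yaw 75.8 j7 -0.43 t 46.8
```

Request:
servo_tool([
  [0,0.001,0.02,0],
  [0,0.001,0.045,0],
  [0,0.001,0.065,0],
  [0,0.001,0.08,0],
  [0,0.001,0.092,0],
  [0,0.001,0.103,0],
  [0,0.001,0.111,0],
  [0,0.001,0.1145,0],
  [0,0.001,0.1145,0],
  [0,0.001,0.1145,0],
])

```text
time: 47.8
eef_pos: [582.2, -28.9, 148.4]
tcp_rot: [0.789, 0.614, 0.0, 0.0]
contact_force: [1.1, 0.5, -0.4]
opening: 0.225
```

```bash
python3 -c "
from h import *
hook(597.3,-34,75.8,-2,148)"
```

```text
shift [-0.0003, 0.0139, 0.0005] turn -0.0 | at [582.2, -28.9, 148.4] yaw 75.8 j7 -0.50 t 47.8
```

Request:
servo_tool([
  [0,0.003,0,0],
  [0,0.006,0,0],
  [0,0.009,0,0],
  [0,0.012,0,0],
  [0,0.014,0,0],
  [0,0.015,0,0],
  [0,0.015,0,0],
  [0,0.015,0,0],
])

```text
time: 48.6
eef_pos: [596.1, -32.6, 147.7]
tcp_rot: [0.789, 0.614, -0.0, -0.0]
contact_force: [-0.9, -0.9, -1.8]
opening: 0.219
```

Request:
servo_tool([
  [0,0,-0.003,0],
  [0,0,-0.006,0],
  [0,0,-0.01,0],
  [0,0,-0.015,0],
  [0,0,-0.022,0],
  [0,0,-0.03,0],
  [0,0,-0.04,0],
  [0,0,-0.055,0],
  [0,0,-0.07,0],
  [0,0,-0.085,0],
  [0,0,-0.1,0],
  [0,0,-0.115,0],
  [0,0,-0.13,0],
  [0,0,-0.145,0],
  [0,0,-0.152,0],
  [0,0,-0.152,0],
])

```text
time: 50.2
eef_pos: [597.1, -32.5, 301.6]
tcp_rot: [0.789, 0.614, 0.001, 0.001]
contact_force: [-0.7, 0.2, -1.6]
opening: 0.226
```

Run:
```python
from chk import *
tip(); tray()
go(455,0,300);go(440,150,300);go(410,281.5,300)
```

```text
F [-0.2  0.4 -2.4]
loop near hook [602. -40. 201.] 0.8
tray [[446.0, 318.0, 4.0]] [446.4 318.6] [167. 171.] 6.1
shift [-0.0029, -0.1446, -0.0007] turn 0.0 | at [595.9, -32.7, 299.1] yaw 75.8 j7 -0.42 t 50.6
shift [0.1388, -0.1959, -0.0006] turn 0.0 | at [595.9, -32.7, 299.1] yaw 75.8 j7 -0.42 t 50.6
shift [0.2589, -0.2573, -0.0005] turn 0.0 | at [595.9, -32.7, 299.1] yaw 75.8 j7 -0.42 t 50.6
```

Request:
servo_tool([
  [0,-0.008,0,0],
  [0,-0.022,0,0],
  [0,-0.04,0,0],
  [0,-0.062,0,0],
  [0,-0.084,0,0],
  [0,-0.106,0,0],
  [0.003,-0.126,0,0],
  [0.013,-0.143,0,0],
  [0.03,-0.155,0,0],
  [0.052,-0.164,0,0],
  [0.075,-0.173,0,0],
  [0.098,-0.182,0,0],
  [0.121,-0.191,0,0],
  [0.143,-0.2,0,0],
  [0.165,-0.211,0,0],
  [0.187,-0.222,0,0],
  [0.208,-0.232,0,0],
  [0.227,-0.242,0,0],
  [0.243,-0.25,0,0],
  [0.254,-0.255,0,0],
])

```text
time: 52.6
eef_pos: [409.9, 277.9, 300.0]
tcp_rot: [0.788, 0.615, 0.0, 0.0]
contact_force: [0.2, -0.6, -0.4]
opening: 0.223
```

Request:
servo_tool([
  [0.004,-0.002,0,0],
  [0.005,-0.002,0,0],
  [0.005,-0.002,0,0],
  [0.005,-0.002,0,0],
  [0.005,-0.002,0,0],
])

```text
time: 53.1
eef_pos: [411.0, 280.6, 299.8]
tcp_rot: [0.79, 0.614, -0.0, 0.0]
contact_force: [0.0, 0.0, -2.4]
opening: 0.226
```

Run:
```python
from chk import *
tip(); go(410,281.3,147)
```

```text
F [-0.4  0.7 -2.1]
loop near hook [407. 276. 303.] 0.44
shift [0.0002, -0.001, 0.1529] turn 0.0 | at [410.9, 280.9, 299.9] yaw 75.7 j7 -1.03 t 53.2
```

Request:
servo_tool([
  [0,-0.001,0.01,0],
  [0,-0.001,0.03,0],
  [0,-0.001,0.055,0],
  [0,-0.001,0.08,0],
  [0,-0.001,0.1,0],
  [0,-0.001,0.115,0],
  [0,-0.001,0.125,0],
  [0,-0.001,0.132,0],
  [0,-0.001,0.136,0],
  [0,-0.001,0.14,0],
  [0,-0.001,0.143,0],
  [0,-0.001,0.147,0],
  [0,-0.001,0.151,0],
  [0,-0.001,0.153,0],
  [0,-0.001,0.153,0],
  [0,-0.001,0.153,0],
])

```text
time: 54.8
eef_pos: [409.8, 281.9, 146.9]
tcp_rot: [0.789, 0.614, 0.0, -0.0]
contact_force: [-1.0, 0.1, -0.7]
opening: 0.223
```

Request:
servo_tool([
  [0,-0.003,0,0],
  [0,-0.006,0,0],
  [0,-0.009,0,0],
  [0,-0.012,0,0],
  [0,-0.015,0,0],
  [0,-0.018,0,0],
  [0,-0.018,0,0],
  [0,-0.018,-0.01,0],
  [0,-0.018,-0.03,0],
  [0,-0.018,-0.06,0],
  [0,-0.018,-0.09,0],
  [0,-0.018,-0.12,0],
  [0,-0.018,-0.14,0],
  [0,-0.018,-0.15,0],
  [0,-0.018,-0.15,0],
])

```text
time: 56.3
eef_pos: [393.1, 286.9, 298.6]
tcp_rot: [0.789, 0.614, 0.002, 0.001]
contact_force: [-0.4, -0.4, -1.7]
opening: 0.224
```

Run:
```python
from chk import *
tip(); s=vision.get_image("scene"); cv2.imwrite("pics/c9.png",cv2.resize(s[170:245,300:410],None,fx=5,fy=5,interpolation=cv2.INTER_CUBIC))
print([(np.round(d["xyz"]).tolist(),round(d["p"],2)) for l in ("cup1_loop","cup4_loop") for d in nets.mark_of(l,"scene")[:4]])
go(430,100,300,78.6); go(430,-200,300,78.6); go(390.4,-324.8,290,78.6)
```

```text
F [-0.   0.2 -1.7]
loop near hook [413. 275.  61.] 0.55
[([489.0, 356.0, 59.0], 0.74), ([454.0, 316.0, 2.0], 0.6), ([416.0, 274.0, 58.0], 0.53)]
shift [-0.1709, 0.0826, -0.004] turn -0.049 | at [391.8, 285.9, 296.0] yaw 75.8 j7 -1.03 t 56.7
shift [-0.4617, 0.1562, -0.0039] turn -0.049 | at [391.8, 285.9, 296.0] yaw 75.8 j7 -1.03 t 56.7
shift [-0.5924, 0.1484, 0.0063] turn -0.049 | at [391.8, 285.9, 296.0] yaw 75.8 j7 -1.03 t 56.7
```

View pics/c9.png

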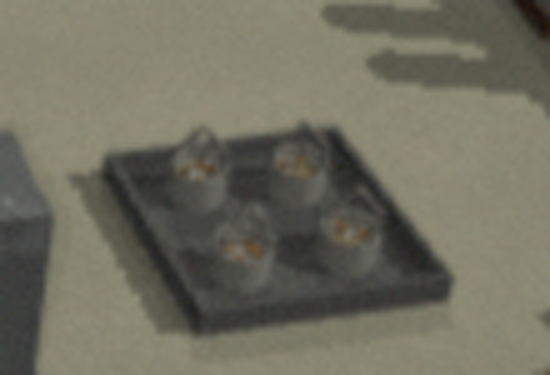

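All four cups stand upright in the tray. Next I'll return the hook to the rack.

Request:
servo_tool([
  [-0.02,0.01,0,0],
  [-0.055,0.027,0,-0.02],
  [-0.095,0.046,0,-0.049],
  [-0.135,0.065,0,-0.049],
  [-0.171,0.0826,0,-0.049],
  [-0.215,0.095,0,-0.049],
  [-0.26,0.107,0,-0.049],
  [-0.305,0.118,0,-0.049],
  [-0.35,0.129,0,-0.049],
  [-0.395,0.14,0,-0.049],
  [-0.44,0.15,0,-0.049],
  [-0.485,0.155,0,-0.049],
  [-0.53,0.153,0,-0.049],
  [-0.57,0.15,0,-0.049],
  [-0.5924,0.1484,0,-0.049],
  [-0.5924,0.1484,0,-0.049],
  [-0.5924,0.1484,0,-0.049],
  [-0.5924,0.1484,0,-0.049],
  [-0.5924,0.1484,0,-0.049],
])

```text
time: 58.6
eef_pos: [391.7, -322.7, 296.8]
tcp_rot: [0.773, 0.635, 0.0, -0.0]
contact_force: [0.6, -1.0, -2.3]
opening: 0.222
```

Run:
```python
from chk import *
go(390.4,-324.8,136.4,78.6)
```

```text
shift [-0.0024, -0.0009, 0.1604] turn 0.004 | at [391.7, -322.7, 296.8] yaw 78.8 j7 0.39 t 58.6
```

Request:
servo_tool([
  [-0.002,-0.001,0.02,0],
  [-0.002,-0.001,0.05,0],
  [-0.002,-0.001,0.08,0],
  [-0.002,-0.001,0.105,0],
  [-0.002,-0.001,0.12,0],
  [-0.002,-0.001,0.125,0],
  [-0.002,-0.001,0.125,0],
  [-0.002,-0.001,0.125,0],
])

```text
time: 59.4
eef_pos: [390.4, -326.4, 173.0]
tcp_rot: [0.774, 0.634, 0.0, 0.001]
contact_force: [-0.0, -0.7, -1.0]
opening: 0.223
```

Run:
```python
from chk import *
go(390.4,-324.8,136.4,78.6)
```

```text
shift [0.0016, -0.0004, 0.0366] turn 0.001 | at [390.4, -326.4, 173.0] yaw 78.7 j7 0.34 t 59.4
```

Request:
servo_tool([
  [0,0,0.008,0],
  [0,0,0.016,0],
  [0,0,0.023,0],
  [0,0,0.029,0],
  [0,0,0.034,0],
  [0,0,0.036,0],
  [0,0,0.036,0],
  [0,0,0.036,0],
])

```text
time: 60.2
eef_pos: [389.2, -326.1, 136.4]
tcp_rot: [0.774, 0.633, -0.0, -0.0]
contact_force: [-2.8, 2.4, 6.1]
opening: 0.224
```

Request:
servo_tool([
  [0,0,0,0],
  [0,0,0,0],
  [0,0,0,0],
  [0,0,0,0],
  [0,0,0,0],
  [0,0,0,0],
  [0,0,-0.02,0],
  [0,0,-0.05,0],
  [0,0,-0.09,0],
  [0,0,-0.13,0],
  [0,0,-0.15,0],
  [0,0,-0.15,0],
  [0,0,-0.15,0],
], grip=1)

```text
time: 61.5
eef_pos: [389.3, -326.3, 285.8]
tcp_rot: [0.774, 0.633, -0.0, 0.0]
contact_force: [0.4, -0.6, -0.0]
opening: 1.0
```

Run:
```python
from chk import *
im=vision.get_image("wrist"); s=vision.get_image("scene"); t=vision.get_image("top")
for c in ("scene","top","wrist"): print(c,[(l,np.round(d["xyz"]).tolist(),round(d["p"],2)) for l in ("hook_grip","striker_knob","trip_pad") for d in nets.mark_of(l,c)[:2]])
a=cv2.resize(s[160:235,90:200],None,fx=4,fy=4,interpolation=cv2.INTER_CUBIC)
b=im[80:260,140:380]; b=cv2.resize(b,(400,300)); cv2.imwrite("pics/c10.png",np.hstack([a[:300,:400],b]))
go(430,-200,300,60); go(592,80,300,90)
```

```text
scene [('hook_grip', [387.0, -322.0, 2.0], 0.61), ('hook_grip', [386.0, -330.0, 144.0], 0.6), ('striker_knob', [389.0, -321.0, 1.0], 0.74), ('striker_knob', [593.0, 77.0, 205.0], 0.42)]
top [('hook_grip', [390.0, -331.0, 143.0], 0.77), ('hook_grip', [224.0, -282.0, 9.0], 0.47), ('striker_knob', [494.0, 73.0, 96.0], 0.68), ('striker_knob', [589.0, 78.0, 203.0], 0.48), ('trip_pad', [496.0, 71.0, 96.0], 0.61)]
wrist [('hook_grip', [387.0, -329.0, 140.0], 0.6), ('hook_grip', [359.0, -455.0, 10.0], 0.57)]
shift [0.1318, 0.0149, -0.0142] turn 0.325 | at [389.4, -326.3, 285.8] yaw 78.6 j7 0.39 t 62.1
shift [0.4383, 0.1183, -0.0142] turn -0.199 | at [389.4, -326.3, 285.8] yaw 78.6 j7 0.39 t 62.1
```

View pics/c10.png

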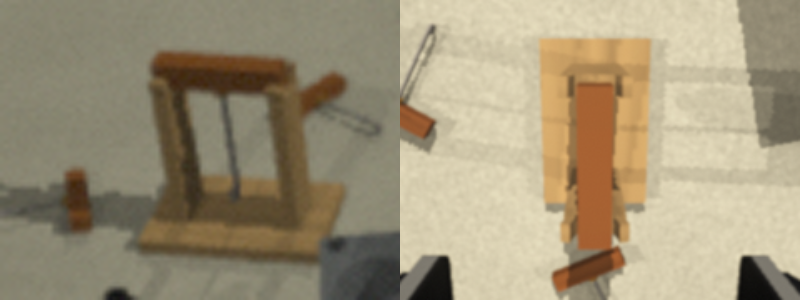

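The hook hangs in both posts with its shank centred, as at the start. Next is the striker.

Request:
servo_tool([
  [0.02,0.008,0,0],
  [0.06,0.024,0,-0.05],
  [0.1,0.04,0,-0.1],
  [0.14,0.055,-0.005,-0.15],
  [0.18,0.07,-0.01,-0.199],
  [0.22,0.086,-0.014,-0.199],
  [0.26,0.1,-0.014,-0.199],
  [0.3,0.115,-0.014,-0.199],
  [0.335,0.125,-0.014,-0.199],
  [0.36,0.132,-0.014,-0.199],
  [0.368,0.134,-0.014,-0.199],
  [0.368,0.134,-0.014,-0.199],
  [0.368,0.134,-0.014,-0.199],
  [0.368,0.134,-0.014,-0.199],
])

```text
time: 63.5
eef_pos: [593.0, 5.1, 299.7]
tcp_rot: [0.708, 0.706, -0.001, 0.0]
contact_force: [-0.4, -0.0, -0.4]
opening: 1.0
```

Run:
```python
from chk import *
im,K,V=snap("wrist","w11.png"); 
print([(l,np.round(d["xyz"],1).tolist(),round(d["p"],2)) for l in ("striker_knob","trip_pad","punch") for d in nets.mark_of(l,"wrist")[:3]])
print(proj(K,V,[[593,79,206],[593,79,220],[493.2,75,94]]).round(1).tolist())
go(593,79,206,90)
```

```text
[('striker_knob', [597.5, 76.7, 203.9], 0.74), ('trip_pad', [493.7, 74.8, 93.1], 0.94), ('punch', [601.1, -124.4, -1.3], 0.55)]
[[255.5, 98.7], [255.4, 98.5], [166.4, 104.0]]
shift [0.0725, -0.0004, 0.0939] turn -0.002 | at [593.2, 6.6, 300.0] yaw 89.9 j7 -0.23 t 63.7
```

View pics/w11.png

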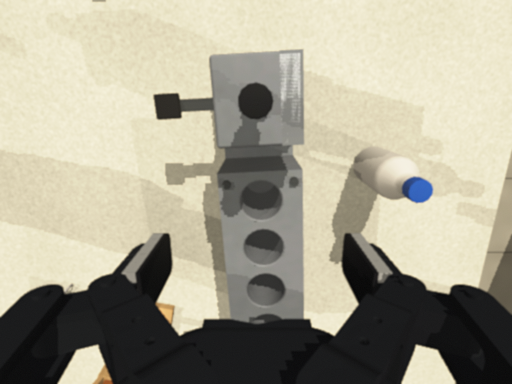

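Wrist view: knob at (255,100), pad at (167,105), wells empty. Both points fit within 2 mm.

Request:
servo_tool([
  [0.025,0,0.01,0],
  [0.055,0,0.03,0],
  [0.071,0,0.05,0],
  [0.071,0,0.065,0],
  [0.071,0,0.08,0],
  [0.071,0,0.09,0],
  [0.071,0,0.098,0],
  [0.071,0,0.099,0],
  [0.071,0,0.099,0],
  [0.071,0,0.099,0],
])

```text
time: 64.7
eef_pos: [594.1, 78.9, 201.7]
tcp_rot: [0.707, 0.707, 0.001, 0.0]
contact_force: [0.1, -0.0, -0.5]
opening: 0.999
```

Request:
servo_tool([
  [0,0,0,0],
  [0,0,0,0],
  [0,0,0,0],
  [0,0,0,0],
  [0,0,0,0],
  [0,0,0,0],
  [0,0,0,0],
  [0,0,0,0],
], grip=-1, grip_force=70)

```text
time: 65.5
eef_pos: [592.3, 79.0, 201.3]
tcp_rot: [0.707, 0.707, -0.001, -0.001]
contact_force: [-4.6, -0.7, 5.2]
opening: 0.269
```

Run:
```python
from chk import *
go(593,77.5,232.5); print(pose()[2]["contact_force"])
```

```text
shift [-0.0016, 0.0006, -0.0312] turn 0.0 | at [592.3, 79.0, 201.3] yaw 90.0 j7 -0.41 t 65.5
[-4.57220073 -0.71290765  5.24170797]
```

Request:
servo_tool([
  [0,0,-0.004,0],
  [0,0,-0.008,0],
  [0,0,-0.012,0],
  [0,0,-0.016,0],
  [0,0,-0.02,0],
  [0,0,-0.024,0],
  [0,0,-0.027,0],
  [0,0,-0.03,0],
  [0,0,-0.032,0],
  [0,0,-0.032,0],
  [0,0,-0.032,0],
  [0,0,-0.032,0],
])

```text
time: 66.7
eef_pos: [592.3, 79.0, 232.2]
tcp_rot: [0.707, 0.707, -0.001, -0.001]
contact_force: [-3.7, 1.3, -13.7]
opening: 0.272
```

The lift is 31 mm and the force fits the spring, so I'll let go.

Request:
servo_tool([
  [0,0,0,0],
  [0,0,0,0],
  [0,0,0,0],
  [0,0,0,0],
  [0,0,0,0],
  [0,0,0,0],
  [0,0,-0.015,0],
  [0,0,-0.04,0],
  [0,0,-0.07,0],
  [0,0,-0.095,0],
  [0,0,-0.1,0],
  [0,0,-0.1,0],
], grip=1)

```text
time: 67.9
eef_pos: [594.2, 79.3, 334.7]
tcp_rot: [0.707, 0.707, 0.001, 0.001]
contact_force: [-0.1, -0.2, 0.0]
opening: 0.997
```

Run:
```python
from chk import *
s=vision.get_image("scene"); K,V=cam("scene"); s0=cv2.imread("pics/scene0.png")
print([(c,np.round(d["xyz"],1).tolist(),round(d["p"],2)) for c in ("scene",) for d in nets.mark_of("striker_knob",c)[:3]])
print("knob top row, down/up:",proj(K,V,[[593,77.5,220],[593,77.5,245]]).round(1).tolist())
cv2.imwrite("pics/c12.png",cv2.resize(np.hstack([s0[170:235,265:315],s[170:235,265:315]]),(800,520),interpolation=cv2.INTER_CUBIC))
print([(np.round(d["xyz"],1).tolist(),round(d["p"],2)) for d in nets.mark_of("striker_knob","wrist")[:2]])
go(490,73.5,300); go(490,73.5,115); go(490,73.5,84)
```

```text
[('scene', [595.1, 79.8, 233.9], 0.73), ('scene', [646.5, 411.5, 0.9], 0.73), ('scene', [413.3, 272.2, 56.2], 0.36)]
knob top row, down/up: [[293.5, 187.6], [294.2, 179.5]]
[([597.5, 76.7, 203.9], 0.74)]
shift [-0.0051, -0.1025, 0.0316] turn 0.0 | at [592.6, 78.6, 331.3] yaw 90.0 j7 -0.34 t 68.0
shift [-0.005, -0.102, 0.2166] turn 0.0 | at [592.6, 78.6, 331.3] yaw 90.0 j7 -0.34 t 68.0
shift [-0.0049, -0.1019, 0.2476] turn 0.0 | at [592.6, 78.6, 331.3] yaw 90.0 j7 -0.34 t 68.0
```

View pics/c12.png

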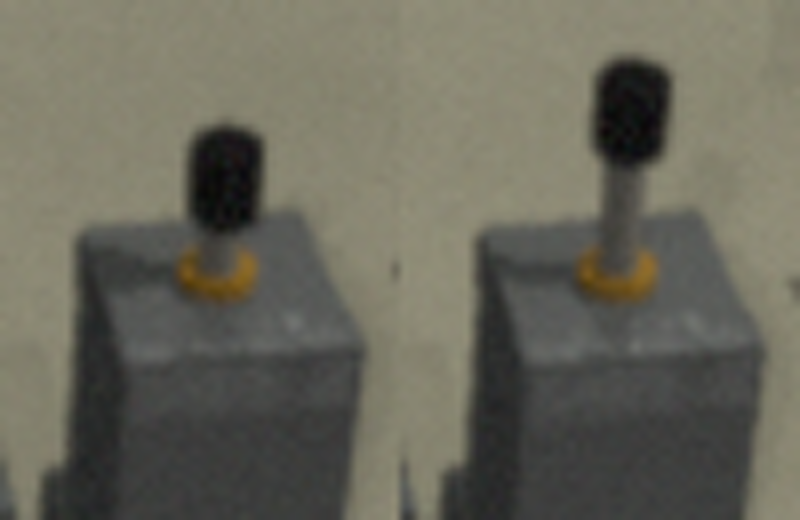

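The knob stays up on its sear (right panel: about 25 mm higher than at the start). I'll shut the gripper and press the trip pad.

Request:
servo_tool([
  [-0.001,-0.03,0,0],
  [-0.003,-0.07,0,0],
  [-0.005,-0.102,0,0],
  [-0.005,-0.102,0.02,0],
  [-0.005,-0.102,0.06,0],
  [-0.005,-0.102,0.1,0],
  [-0.005,-0.102,0.14,0],
  [-0.005,-0.102,0.17,0],
  [-0.005,-0.102,0.195,0],
  [-0.005,-0.102,0.21,0],
  [-0.005,-0.102,0.212,0],
  [-0.005,-0.102,0.212,0],
  [-0.005,-0.102,0.212,0],
], grip=-1)

```text
time: 69.35
eef_pos: [492.6, 74.3, 122.1]
tcp_rot: [0.707, 0.707, 0.001, 0.001]
contact_force: [0.1, -0.1, 0.1]
opening: 0.001
```

Run:
```python
from chk import *
go(490,73.5,84); print(pose()[2]["contact_force"],pose()[2]["opening"])
```

```text
shift [-0.0008, -0.0027, 0.0381] turn 0.0 | at [492.6, 74.3, 122.1] yaw 90.0 j7 -0.45 t 69.3
[ 0.14883667 -0.05702997  0.14683511] 0.001324309873460042
```

Request:
servo_tool([
  [0,-0.002,0.008,0],
  [0,-0.002,0.016,0],
  [0,-0.002,0.022,0],
  [0,-0.002,0.027,0],
  [0,-0.002,0.031,0],
  [0,-0.002,0.035,0],
  [0,-0.002,0.038,0],
  [0,-0.002,0.038,0],
])

```text
time: 70.15
eef_pos: [489.3, 73.9, 82.5]
tcp_rot: [0.707, 0.707, -0.0, -0.0]
contact_force: [-0.2, 0.2, 1.4]
opening: 0.003
```

Run:
```python
from chk import *
vision.get_image("scene"); print([(np.round(d["xyz"],1).tolist(),round(d["p"],2)) for d in nets.mark_of("striker_knob","scene")[:3]])
```

```text
[([605.4, -377.3, -0.5], 0.73), ([594.9, 77.8, 205.9], 0.53)]
```

The striker has fired (knob at z≈206). I'll release the lever and retreat.

Request:
servo_tool([
  [0,0,-0.01,0],
  [0,0,-0.025,0],
  [0,0,-0.04,0],
  [0,0,-0.07,0],
  [0,0,-0.11,0],
  [0,0,-0.15,0],
  [0,-0.03,-0.19,0],
  [0,-0.04,-0.22,0],
  [0,-0.04,-0.22,0],
  [0,-0.04,-0.22,0],
  [0,-0.04,-0.22,0],
])

```text
time: 71.35
eef_pos: [448.8, 73.7, 302.3]
tcp_rot: [0.707, 0.707, -0.001, -0.0]
contact_force: [-0.5, -1.2, 0.2]
opening: -0.002
```

Run:
```python
from chk import *
s=vision.get_image("scene"); tray(); print([(l,np.round(d["xyz"],1).tolist(),round(d["p"],2)) for l in ("striker_knob","trip_pad") for c in ("scene","top") for d in nets.mark_of(l,c)[:2]])
cv2.imwrite("pics/c13.png",cv2.resize(s[155:305,95:455],None,fx=2.2,fy=2.2,interpolation=cv2.INTER_CUBIC)); print(pose()[2]["time"],pose()[0])
```

```text
tray [] [455.4 315.8] [167. 169.] 6.4
[('striker_knob', [591.7, 77.2, 206.9], 0.57), ('striker_knob', [387.7, -326.6, 142.0], 0.32), ('striker_knob', [391.3, -325.0, -5.4], 0.19), ('trip_pad', [603.3, -378.7, -0.8], 0.58)]
71.75 [449.32087487  74.02143887 302.35453233]
```

View pics/c13.png

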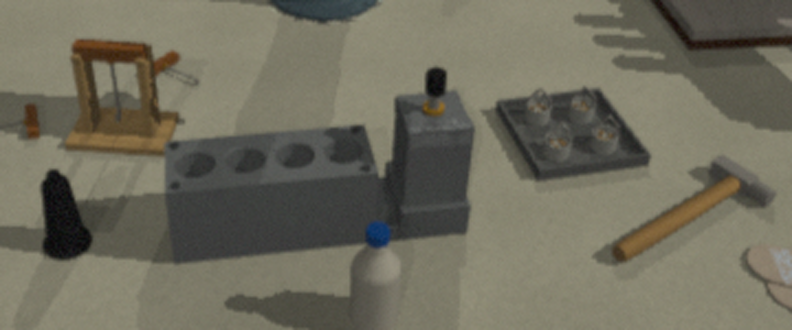

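The final picture shows everything in its place: hook in the rack, wells empty, knob down, four cups upright in the tray, bystanders unmoved. I'm handing the job in.

```bash
python3 -c "
from station import bot
print(bot.close_job())"
```

```text
the job is handed in; nothing more can be done
None
```

The job is done and handed in at about 72 s. All four waste cups were fished out of their wells by the loop and stood upright in the tray. The hook hangs back in its rack as it was at the start. Then I lifted the striker about 31 mm, let it go, and it stayed up on its sear. Pressing the trip pad fired it, and I released the lever.

**Last checks:**
- **Final picture:** it shows empty wells, four upright cups, the hook in both posts, the knob down (about z 206), and the hammer, cone and glue bottle where they were.
- **Tray:** the last trace put it about 9 mm off its earlier place. That could be the arm partly hiding it or a small knock; the cups are still in it.
- **Networks:** near the end they gave a few false finds for the knob and pad, such as the knob "at" the rack. I disregarded these after comparing them with the pictures.
- **Trip pad:** it did not show in the last pictures, so its return is inferred from the gripper having lifted clear of it.

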